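Sort spring buffers by feel and load the rocking tray level

TASK

Three spring buffers that look alike stand in the sloping blue rack, two soft ones and a firm one. Working from the left pocket to the right as the robot sees them, press each buffer's black cap straight down to its stop while it stands in its pocket, and feel how hard it pushes back. Then stand the two soft ones upright on the rocking tray, one in each yellow dish, so that the tray comes to rest level; leave the firm one seated in its pocket, and do not disturb the tape roll, the tape measure, the spray can or the wrench.

Things in the scene. Friction and masses are not known exactly. Their poses are not given: they have to be found in the camera images.
- rack: Fixed blue rack, 178 mm wide along its y (robot's left at yaw 0); x points away from the robot; origin on the bench under the middle of its sloping block (74 mm deep, 24 mm thick). The pockets' axes lean 35 degrees from vertical towards rack -x (the robot): out of a pocket is rack-frame direction (-0.574, 0, 0.819). Three pockets 62 mm apart, 37 mm wide, 16 mm deep.
- shelf_edge (a point): Middle of the front lower edge of the rack's dark shelf, at rack x = -12 mm, 167 mm above the bench. The shelf (top 173 mm up, back posts at rack x = 67 to 89 mm) hangs over the pockets, so an upright gripper strikes it; a tool tilted along the pocket's axis passes in front of it.
- pocket_left (a point): Centre of the floor of the left pocket (robot's view), 36.6 mm above the bench
- pocket_middle (a point): Centre of the floor of the middle pocket (robot's view), 36.6 mm above the bench
- pocket_right (a point): Centre of the floor of the right pocket (robot's view), 36.6 mm above the bench
- buffer_a: Spring buffer: bright metal cup 34 mm in diameter, 50 mm high, with a dark band near its top, and a black cap 26 mm in diameter that stands 16 mm out of it (66 mm in all when not pressed). About 0.15 kg. Origin: centre of the underside; z along its axis towards the cap. All three look the same; which of them are soft changes place. They start in the pockets, in any order.
- buffer_b: Spring buffer: bright metal cup 34 mm in diameter, 50 mm high, with a dark band near its top, and a black cap 26 mm in diameter that stands 16 mm out of it (66 mm in all when not pressed). About 0.15 kg. Origin: centre of the underside; z along its axis towards the cap. All three look the same; which of them are soft changes place. They start in the pockets, in any order.
- buffer_c: Spring buffer: bright metal cup 34 mm in diameter, 50 mm high, with a dark band near its top, and a black cap 26 mm in diameter that stands 16 mm out of it (66 mm in all when not pressed). About 0.15 kg. Origin: centre of the underside; z along its axis towards the cap. All three look the same; which of them are soft changes place. They start in the pockets, in any order.
- cap_a (a joint): How far the cap of buffer_a is pressed in, m: 0 is out, 0.010 is at the stop. It springs back. Holding it at 8 mm takes about 4 N on a soft buffer and about 16 N on the firm one (soft 1.3 N at the first touch and 4.5 N at the stop, firm 5.2 N and 18 N); past the stop it is rigid.
- cap_b (a joint): How far the cap of buffer_b is pressed in, m: 0 is out, 0.010 is at the stop. It springs back. Holding it at 8 mm takes about 4 N on a soft buffer and about 16 N on the firm one (soft 1.3 N at the first touch and 4.5 N at the stop, firm 5.2 N and 18 N); past the stop it is rigid.
- cap_c (a joint): How far the cap of buffer_c is pressed in, m: 0 is out, 0.010 is at the stop. It springs back. Holding it at 8 mm takes about 4 N on a soft buffer and about 16 N on the firm one (soft 1.3 N at the first touch and 4.5 N at the stop, firm 5.2 N and 18 N); past the stop it is rigid.
- tray_base: Fixed grey foot of the rocking tray, 70 x 80 mm; origin on the bench under the pivot; the tray extends 175 mm along its y (to the robot's left at yaw 0), the pivot runs along its x, 40 mm above the bench. The fixed bench grinder between rack and tray and the work light beside the tray both stand 250 mm high.
- tray (a joint): Tilt of the rocking tray about the foot's x axis, rad: 0 is level, positive lifts the left dish; stops at -0.12 and 0.12. A keel weight brings it back to level when both sides carry the same; one buffer alone takes it down to the stop.
- dish_left (a point): Centre of the inner floor of the left yellow dish (+y end, 60 mm from the pivot): inside 52 x 52 mm, rim 9 mm above this floor; floor 49 mm above the bench when level. Moves with the tray.
- dish_right (a point): The same for the right dish (-y end).
- tape_roll: Bystander: black tape roll, 62 mm across, 19 mm high, loose on the rack's shelf; origin centre of its underside.
- tape_measure: Bystander: yellow tape measure, 43 x 86 x 66 mm, on the bench in front of the rack; origin under its middle.
- spray_can: Bystander: aerosol can, 59 mm in diameter, 200 mm high, standing right of and behind the rack; origin under its middle.
- wrench_13: Bystander: steel wrench, 27 x 168 x 6 mm, flat on the bench in front of the tray; origin under its middle.
There are look-alikes about, which are no part of the job. What is shaped like the buffer_b but turquoise is not meant.

How it is judged:
By the outcome, as a careful person would: the job done as asked, in the order asked, and still so for the second after the job is handed in, with the robot touching nothing.
It also fails if it takes over 72 s, if anything falls off the work surface, if the arm or the gripper's body presses on something with over 40 N, if the wrist force passes 120 N, or if a joint passes its speed limit or range.

ROBOT

A 6-joint arm with a two-finger parallel gripper is mounted at the origin on a cart in front of the work surface, level with it; the furniture and walls round the work are solid. World frame = base frame: x ahead of the robot, y to its left, z up, the work surface at z = 0. Lengths are in m, angles in rad, forces in N, time in s.
With the tool pointing down it reaches from about 0.35 to 0.85 m from the base axis. Payload 8.1 kg.
Tool frame: the origin (TCP) lies at the very end of the fingers, on their centre line; the grasp point (between the pads) lies 19 mm behind it; z points along the fingers, y is the line along which they close (so a half turn about z gives the same grasp; the last joint's range is limited). The gripper opens to 93 mm and grips with 3 to 60 N. Pads are 15 mm wide; open, the fingers measure 128 mm over their backs; the gripper's body (75 mm by 188 mm) begins 65 mm behind the grasp point.
Start: joints at [-1.317, 0.13, 1.488, -0, 1.523, -0.085], TCP at [0.199, -0.566, 0.194] pointing down, gripper open.
Joint ranges: [-2.96, 2.96], [-0.89, 2.26], [0.02, 2.5], [-1.34, 4.48], [0, 2.73], [-2.66, 2.66]. Speed limits (rad/s): [2.39, 2.39, 2.79, 3.14, 3.14, 3.14].

INTERFACE

Orientations are given as a rotation vector (axis times angle).
In Python, from plant import monitor, eyes, ticket gives the robot as it stands.
- The arm moves only by the tool arm_command, never from a script. Its argument "deltas" is a list that holds one entry, the list of rows, each a list of 6 numbers: the shift along the world's x, y, z in cm, then the turn, a rotation vector about the world's x, y, z in degrees. In form: [[[tx, ty, tz, rx, ry, rz], ...]]. A call has 1 to 12 rows; each row shifts and turns the commanded pose from where the row before left it; what a row does not reach is not made up. A row lasts 1/12 s, in which the tool goes at most 41.7 mm and 7.16 degrees, less where a joint would pass 70% of its speed; a pose out of reach is approached as far as the arm can. A call is refused whole if a number of a shift passes 4.17 or a number of a turn 7.16, either way. A call with a gripper value outside its range is refused whole. "gripper" is the opening, from -1 (shut) to 1 (fully open), set as the call begins (left out, the last holds). The fingers move at their own pace and stop on an object; "squeeze" is the grip in N (left out, the last holds). Time passes only in rows, so rows that do not move let the fingers close. It gives the time, the measured TCP pose, the force, the opening and the grip force at its end, in the units of the state.
- monitor.read_state(): the state, without advancing time (a new reading comes with each control period).
- eyes.read_camera(name): name is "scene" or "top" or "wrist"; returns the picture (480x640x3 uint8, blue, green, red); there is no depth.
- eyes.camera_model(name): a dict with "fx", "fy", "cx", "cy" (pixels), "rvec" (rotation vector, rad) and "tvec" (3), from world to camera coordinates, as OpenCV has them. Camera axes: x right, y down, z forward; pixel columns grow to the right and rows downward; lengths in m; the calibration is good to about 2 mm. A picture is of the moment at which its call begins: read the wrist's pose just before it. camera_model takes no time and is no camera call; for the wrist camera it gives the pose at the moment of the call.
- ticket.close_job(): hands the job in; it is judged then, once.
The state is a dict: "t": time; "q": joint angles; "dq": joint speeds; "joint_torque": joint torques, N m; "tool_pos": TCP position; "orientation": TCP orientation; "force": force on the tool from outside, world axes, zero at the start; "wrist_torque": the same for the moment, N m; "opening": finger opening in m; "gripper_force": force on a finger pad.
Only numpy, scipy, OpenCV 4.12 (cv2) and the standard library are available. Lean on these libraries where they do the work, as an engineer would, in place of code of your own. Each camera call takes 0.05 s, during which the arm holds its last target. There are 200 camera calls.

## Working session

There is one attempt and no reset: what is moved stays moved. The work goes in short steps, Python scripts to look and compute and a tool call to move; the robot and the scene stay as the last step left them, time stands still between calls to the robot, and variables do not carry over. Pictures are saved under pics/ and viewed, at most 10 in all, crops included, and the job is handed in when it is done.

Besides the shell and the picture viewer there is one more tool, called after ">>>" by a JSON object that holds its "op" and its "data". arm_command: Moves the arm, as the interface text tells. Its arguments: {"type":"object","properties":{"deltas":{"type":"array"},"gripper":{"type":"number"},"squeeze":{"type":"number"}},"required":["deltas"]}

```bash
mkdir -p pics; ls; cat > h.py <<'E'
import numpy as np, cv2
from plant import monitor, eyes, ticket
def cam(n):
    m=eyes.camera_model(n); R=cv2.Rodrigues(np.array(m["rvec"],float))[0]; t=np.array(m["tvec"],float).ravel()
    K=np.array([[m["fx"],0,m["cx"]],[0,m["fy"],m["cy"]],[0,0,1.]]); return K,R,t
def ray(c,uv):
    K,R,t=c; d=R.T@np.linalg.inv(K)@np.array([uv[0],uv[1],1.]); return -R.T@t, d/np.linalg.norm(d)
def onz(c,uv,z):
    o,d=ray(c,uv); return o+d*(z-o[2])/d[2]
def cross(c1,u1,c2,u2):
    o1,d1=ray(c1,u1);o2,d2=ray(c2,u2)
    s=np.linalg.lstsq(np.array([d1,-d2]).T,o2-o1,rcond=None)[0]
    a=o1+s[0]*d1;b=o2+s[1]*d2; return (a+b)/2,np.linalg.norm(a-b)
def proj(c,p):
    K,R,t=c; x=K@(R@np.array(p)+t); return x[:2]/x[2]
def st():
    s=monitor.read_state(); print({k:np.round(s[k],3).tolist() for k in("t","q","tool_pos","orientation","force","opening")}); return s
E
python3 - <<'E'
from h import *
st()
for n in("scene","top"):
    cv2.imwrite(f"pics/{n}0.png",eyes.read_camera(n)); c=cam(n); print(n,c[0].diagonal(), ray(c,(320,240)))
E
```

```text
pics
{'t': 0.0, 'q': [-1.317, 0.131, 1.489, -0.0, 1.523, -0.085], 'tool_pos': [0.199, -0.565, 0.193], 'orientation': [-3.095, -0.529, 0.0], 'force': [-0.068, 0.993, -0.267], 'opening': 0.093}
scene [451.28534105 451.28534105   1.        ] (array([0.01371102, 0.59221794, 0.57289651]), array([ 0.61884334, -0.62591325, -0.47462145]))
top [475.10077873 475.10077873   1.        ] (array([0.48219135, 0.00956377, 1.29232328]), array([ 0.09608944, -0.01443774, -0.99526799]))
```

View pics/scene0.png

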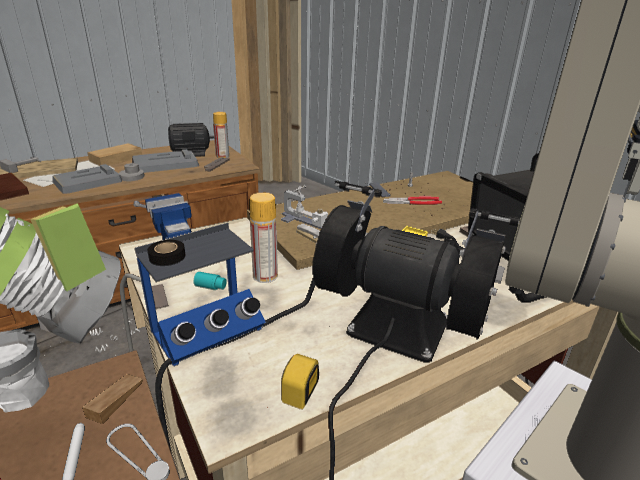

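View pics/top0.png

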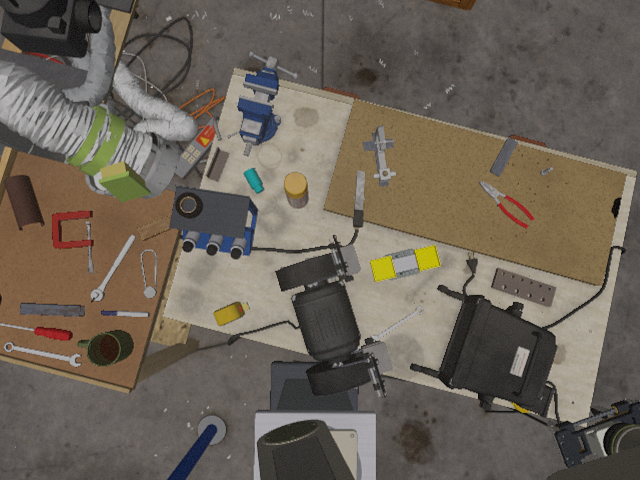

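Scene view: rack with three caps at about (185,332), (218,319), (252,306), tape measure (300,380), can (263,237), turquoise decoy (209,281). Top view: caps at (188,246), (213,250), (238,254), dishes at (383,269) and (426,258). Now one close crop.

```bash
python3 - <<'E'
import cv2,numpy as np
s=cv2.imread("pics/scene0.png");t=cv2.imread("pics/top0.png")
a=cv2.resize(s[290:365,150:283],(798,450)[:2] and (532,300),interpolation=cv2.INTER_CUBIC) #x4
b=cv2.resize(t[225:270,170:270],(600,270),interpolation=cv2.INTER_CUBIC) #x6
c=cv2.resize(t[235:290,360:450],(540,330)[:2],interpolation=cv2.INTER_CUBIC)
o=np.zeros((600,800,3),np.uint8); o[:300,:532]=a; o[305:575,:600]=b
c=cv2.resize(t[235:290,360:450],(265,162)); o[:162,535:800]=c
cv2.imwrite("pics/crop1.png",o)
E
```

```text
(no output)
```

View pics/crop1.png

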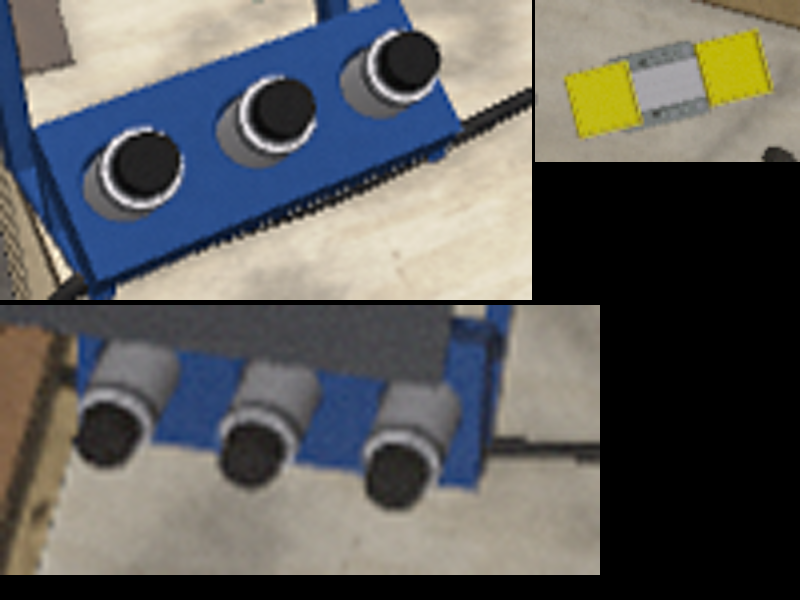

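Crop shows three identical bright cups with black caps in the blue rack (chosen; turquoise one lying at scene (209,281) is not). Dishes are clean in the top view. Measuring by blob centroids.

```bash
python3 - <<'E'
from h import *
s=cv2.imread("pics/scene0.png");t=cv2.imread("pics/top0.png");cs,ct=cam("scene"),cam("top")
def blob(im,u,v,r,thr):
    g=im.max(axis=2)[v-r:v+r+1,u-r:u+r+1]; m=(g<thr).astype(np.uint8)
    n,l,stt,c=cv2.connectedComponentsWithStats(m); k=l[r,r]; print(stt[k]); return c[k]+[u-r,v-r]
P=[]
for (a,b) in [((186,331),(188,246)),((221,317),(212,250)),((252,305),(236,254))]:
    x,y=blob(s,*a,12,80),blob(t,*b,9,75); p,e=cross(cs,x,ct,y); P.append(p); print(x,y,p.round(4),round(e,4))
P=np.array(P); d=P[0]-P[2]; print("pitch",np.linalg.norm(np.diff(P,axis=0),axis=1),"yaw",np.degrees(np.arctan2(-d[0],d[1])))
hsv=cv2.cvtColor(t,cv2.COLOR_BGR2HSV); m=cv2.inRange(hsv,(22,150,120),(35,255,255))
n,l,q,c=cv2.connectedComponentsWithStats(m)
for k in range(1,n):
    if q[k,4]>60:
        r=cv2.minAreaRect(np.argwhere(l==k)[:,::-1].astype(np.float32)); print(q[k],c[k],r,onz(ct,c[k],.053).round(4))
# shelf top front corners etc. by sight: tape roll, spray can
for nm,uv,z in(("roll",(188,204),.19),("can",(296,186),.2),("measure",(231,313),.066)): print(nm,onz(ct,uv,z).round(3))
for uv in((320,262),(280,275),(385,350),(345,245),(470,300),(360,390)): print("grinder/light?",uv,onz(ct,uv,.2).round(3))
E
```

```text
[  4   4  17  17 226]
[ 3  4 12 11 90]
[185.89823009 330.82300885] [187.46666667 246.05555556] [0.5804 0.3301 0.0791] 0.0004
[  3   5  17  16 204]
[ 4  4 11 10 86]
[220.06372549 317.16666667] [211.53488372 249.43023256] [0.5723 0.2686 0.0794] 0.0003
[  4   5  16  15 186]
[ 4  3 11 11 91]
[251.47311828 305.05376344] [235.51648352 252.97802198] [0.5639 0.2074 0.0792] 0.0002
pitch [0.06207504 0.06180892] yaw -7.656365475958537
[414 245  27  26 484] [426.94214876 257.51033058] ((427.0083312988281, 257.5311584472656), (22.030155181884766, 22.287818908691406), 75.0685806274414) [ 0.5587 -0.2892  0.053 ]
[370 256  26  26 473] [382.6807611  268.44186047] ((382.6470947265625, 268.5882568359375), (21.828205108642578, 21.82820701599121), 75.96376037597656) [ 0.5289 -0.1728  0.053 ]
[214 305  25  21 330] [225.93939394 314.66060606] ((225.92242431640625, 314.3190002441406), (15.231548309326172, 22.71601676940918), 66.80140686035156) [0.4061 0.2321 0.053 ]
roll [0.67  0.303 0.19 ]
can [0.714 0.051 0.2  ]
measure [0.411 0.217 0.066]
grinder/light? (320, 262) [ 0.537 -0.007  0.2  ]
grinder/light? (280, 275) [0.506 0.085 0.2  ]
grinder/light? (385, 350) [ 0.339 -0.156  0.2  ]
grinder/light? (345, 245) [ 0.577 -0.064  0.2  ]
grinder/light? (470, 300) [ 0.453 -0.352  0.2  ]
grinder/light? (360, 390) [ 0.25  -0.099  0.2  ]
```

>>> {"op": "arm_command", "data": {"deltas": [[[0, 0, 4, 0, 0, 0], [0, 0, 4, 0, 0, 0], [0, 0, 4, 0, 0, 0], [0, 0, 4, 0, 0, 0], [0, 0, 4, 0, 0, 0], [2.5, 2.8, 0, 0, 0, 0], [2.5, 2.8, 0, 0, 0, 0], [2.5, 2.8, 0, 0, 0, 0], [2.5, 2.8, 0, 0, 0, 0], [2.5, 2.8, 0, 0, 0, 0], [2.5, 2.8, 0, 0, 0, 0], [2.5, 2.8, 0, 0, 0, 0]]]}}

```text
t: 1.1
tool_pos: [0.3752, -0.3683, 0.3934]
orientation: [-3.096, -0.529, 0.0]
force: [0.2, 0.7, 1.1]
opening: 0.0931
gripper_force: 0.0
```

>>> {"op": "arm_command", "data": {"deltas": [[[2.5, 2.8, 0, 0, 0, 0], [2.5, 2.8, 0, 0, 0, 0], [2.5, 2.8, 0, 0, 0, -3], [2.5, 2.8, 0, 0, 0, -3], [0, 0, 0, 0, 0, 0]]]}}

```text
t: 1.52
tool_pos: [0.4777, -0.2528, 0.3931]
orientation: [-3.117, -0.371, -0.001]
force: [-0.1, 0.1, -0.2]
opening: 0.0931
gripper_force: 0.0
```

```bash
python3 - <<'E'
from h import *
s=st(); cv2.imwrite("pics/w1.png",eyes.read_camera("wrist")); c=cam("wrist"); np.savez("w1.npz",K=c[0],R=c[1],t=c[2]); print(ray(c,(320,240)), [proj(c,p) for p in((.5289,-.1728,.053),(.5587,-.2892,.053))])
E
```

```text
{'t': 1.517, 'q': [-0.583, -0.021, 1.286, 0.003, 1.878, 0.752], 'tool_pos': [0.478, -0.253, 0.393], 'orientation': [-3.117, -0.371, -0.001], 'force': [-0.059, 0.099, -0.229], 'opening': 0.093}
(array([ 0.55152153, -0.23762339,  0.58471857]), array([-0.26266623, -0.07591627, -0.96189561])) [array([263.25941183, 133.68986165]), array([355.23845906, 132.60002064])]
```

>>> {"op": "arm_command", "data": {"deltas": [[[0, 4.1, 0, 0, 0, -5.3], [0, 4.1, 0, 0, 0, -5.3], [0, 4.1, 0, 0, 0, -5.3], [0, 4.1, 0, 0, 0, -5.3], [0, 4.1, 0, 0, 0, 0], [0, 4.1, 0, -0.67, -4.95, 0], [0, 4.1, 0, -0.67, -4.95, 0], [0, 4.1, 0, -0.67, -4.95, 0], [0, 4.1, 0, -0.67, -4.95, 0], [0, 4.1, 0, -0.67, -4.95, 0], [0, 4.1, 0, -0.67, -4.95, 0], [0, 4.1, 0, -0.67, -4.95, 0]]]}}

```text
t: 2.57
tool_pos: [0.4748, 0.2237, 0.3947]
orientation: [2.96, -0.204, 0.905]
force: [2.0, 0.1, -1.1]
opening: 0.0932
gripper_force: 0.0
```

>>> {"op": "arm_command", "data": {"deltas": [[[-2, 2, -4, 0, 0, 0], [-2, 2, -4, 0, 0, 0], [0, 0, -3, 0, 0, 0], [0, 0, 0, 0, 0, 0]]], "gripper": -1}}

```text
t: 2.9
tool_pos: [0.4376, 0.2555, 0.2863]
orientation: [2.958, -0.195, 0.879]
force: [-0.4, -0.4, -1.4]
opening: 0.0707
gripper_force: 0.0
```

```bash
python3 - <<'E'
from h import *
s=st(); i=eyes.read_camera("wrist"); cv2.imwrite("pics/w2.png",i); c=cam("wrist"); np.savez("w2.npz",K=c[0],R=c[1],t=c[2]); print(cv2.Rodrigues(s["orientation"] if isinstance(s["orientation"],np.ndarray) else np.array(s["orientation"]))[0].round(3))
print([proj(c,p).round() for p in((.5804,.3301,.079),(.5723,.2686,.079),(.5639,.2074,.079))])
w=cv2.imread("pics/w1.png"); cv2.imwrite("pics/w12.png",np.hstack([cv2.resize(i,(400,300)),cv2.resize(w,(400,300))]))
E
```

```text
{'t': 2.9, 'q': [0.778, -0.564, 2.036, -0.469, 1.325, 2.516], 'tool_pos': [0.438, 0.255, 0.286], 'orientation': [2.958, -0.195, 0.879], 'force': [-0.369, -0.376, -1.425], 'opening': 0.071}
[[ 0.83  -0.134  0.541]
 [-0.106 -0.991 -0.083]
 [ 0.547  0.012 -0.837]]
[array([231., 207.]), array([285., 207.]), array([340., 207.])]
```

View pics/w12.png

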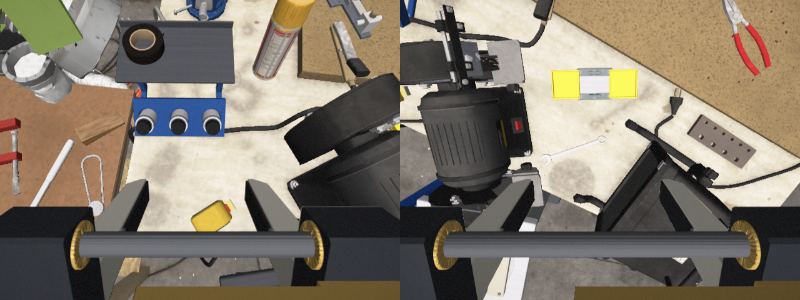

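w2 (left half) shows the rack with caps at full-size pixels about (232,203), (288,203), (341,203); w1 (right half) shows the dishes at about (266,134) and (357,132), wrench and grinder clear. Triangulate with these.

```bash
cat >> h.py <<'E'
yaw=np.radians(-7.6); RX=np.array([np.cos(yaw),np.sin(yaw),0]); RY=np.array([-np.sin(yaw),np.cos(yaw),0]); OUT=-.5736*RX+np.array([0,0,.8192])
RD=np.array([np.cross(-RY,-OUT),-RY,-OUT]).T
def err(Rd):
    s=monitor.read_state(); R=cv2.Rodrigues(np.array(s["orientation"]))[0]
    return np.degrees(cv2.Rodrigues(Rd@R.T)[0].ravel())
def ld(n):
    z=np.load(n+".npz"); return z["K"],z["R"],z["t"]
def blob(im,u,v,r,thr):
    u,v=int(u),int(v); g=im.max(axis=2)[v-r:v+r+1,u-r:u+r+1]; m=(g<thr).astype(np.uint8)
    n,l,stt,c=cv2.connectedComponentsWithStats(m); k=l[r,r]; return c[k]+[u-r,v-r],stt[k]
E
python3 - <<'E'
from h import *
s,t,w,w1=[cv2.imread(f"pics/{n}.png") for n in("scene0","top0","w2","w1")]; cs,ct,cw,c1=cam("scene"),cam("top"),ld("w2"),ld("w1")
for a,b,d in(((185.9,330.8),(187.47,246.06),(232,203)),((220.06,317.17),(211.53,249.43),(288,203)),((251.47,305.05),(235.52,252.98),(341,203))):
    x,q=blob(w,*d,16,80); p,e=cross(cs,a,cw,x); p2,e2=cross(ct,b,cw,x); print(x.round(1),q,"scene+w",p.round(4),round(e,4),"top+w",p2.round(4),round(e2,4))
m=cv2.inRange(cv2.cvtColor(w1,cv2.COLOR_BGR2HSV),(22,150,120),(35,255,255)); n,l,q,c=cv2.connectedComponentsWithStats(m)
for k in range(1,n):
    if q[k,4]>200:
        cc=cv2.minAreaRect(np.argwhere(l==k)[:,::-1].astype(np.float32))
        print(q[k],cc,onz(c1,cc[0],.053).round(4))
        for u in((427.0,257.53),(382.66,268.55)):
            p,e=cross(ct,u,c1,cc[0]); e<.02 and print(" dish",p.round(4),round(e,4))
print("rot err",err(RD).round(2))
E
```

```text
[229.4 202.6] [  1   3  25  26 496] scene+w [0.5854 0.3301 0.077 ] 0.0044 top+w [0.5795 0.3276 0.0931] 0.0027
[284.7 202.4] [  2   3  23  26 481] scene+w [0.578  0.2675 0.0762] 0.0037 top+w [0.5721 0.2672 0.0914] 0.0029
[340.  202.9] [  4   4  23  25 474] scene+w [0.57   0.2047 0.0747] 0.0025 top+w [0.564  0.2066 0.0896] 0.0026
[ 335  111   45   46 1975] ((357.0, 133.5), (45.0, 44.0), 90.0) [ 0.5582 -0.2917  0.053 ]
 dish [ 0.5589 -0.293   0.0388] 0.0012
[ 242  113   46   45 1981] ((264.5, 135.0), (44.0, 45.0), 90.0) [ 0.5277 -0.1747  0.053 ]
 dish [ 0.5405 -0.2126  0.3696] 0.0029
 dish [ 0.5281 -0.1738  0.0474] 0.0015
rot err [ 0.26 -1.68  0.22]
```

>>> {"op": "arm_command", "data": {"deltas": [[[1.9, -1.0, -3.3, 0.13, -0.84, 0.11], [1.9, -1.0, -3.3, 0.13, -0.84, 0.11], [1.9, -1.0, -3.3, 0, 0, 0], [1.9, -1.0, -3.3, 0, 0, 0], [0, 0, 0, 0, 0, 0], [0, 0, 0, 0, 0, 0]]], "gripper": -1}}

```text
t: 3.45
tool_pos: [0.5182, 0.2143, 0.1637]
orientation: [2.952, -0.207, 0.938]
force: [-0.1, -0.3, -0.2]
opening: 0.0271
gripper_force: 0.0
```

```bash
python3 - <<'E'
from h import *
s=st(); i=eyes.read_camera("wrist"); cv2.imwrite("pics/w3.png",i); c=cam("wrist"); np.savez("w3.npz",K=c[0],R=c[1],t=c[2]);print(err(RD).round(2))
E
```

```text
{'t': 3.45, 'q': [0.568, -0.446, 2.195, -0.473, 0.953, 2.469], 'tool_pos': [0.518, 0.214, 0.164], 'orientation': [2.952, -0.207, 0.938], 'force': [-0.07, -0.307, -0.229], 'opening': 0.027}
[-0.36  0.42  0.24]
```

>>> {"op": "arm_command", "data": {"deltas": [[[0.5, 4.0, 0, 0, 0, 0], [0.5, 4.0, 0, 0, 0, 0], [0.5, 4.0, 0, 0, 0, 0], [0, 0, 0, 0, 0, 0], [0, 0, 0, 0, 0, 0]]]}}

```text
t: 3.92
tool_pos: [0.5379, 0.3344, 0.1716]
orientation: [2.97, -0.181, 0.929]
force: [-0.2, -0.6, 1.1]
opening: 0.0005
gripper_force: 0.0
```

```bash
python3 - <<'E'
from h import *
s=st(); i=eyes.read_camera("wrist"); cv2.imwrite("pics/w4.png",i); c=cam("wrist"); np.savez("w4.npz",K=c[0],R=c[1],t=c[2]);print(err(RD).round(2))
w=cv2.imread("pics/w3.png"); cv2.imwrite("pics/w34.png",np.hstack([cv2.resize(i,(400,300)),cv2.resize(w,(400,300))]))
E
```

```text
{'t': 3.917, 'q': [0.748, -0.153, 1.943, -0.536, 0.994, 2.656], 'tool_pos': [0.538, 0.334, 0.172], 'orientation': [2.97, -0.181, 0.929], 'force': [-0.202, -0.622, 1.065], 'opening': 0.001}
[-0.64 -0.25 -0.76]
```

View pics/w34.png

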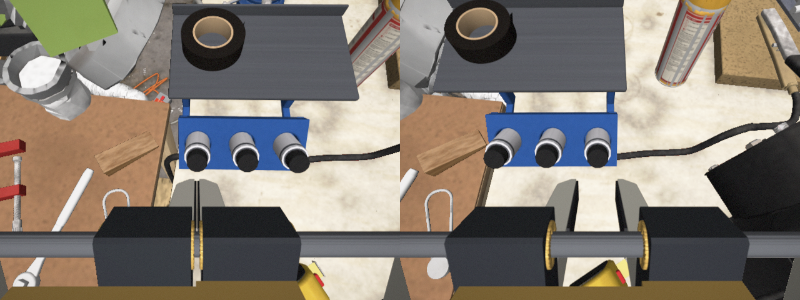

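w4 (left) and w3 (right): caps at full-size pixels about (315,256),(395,256),(475,253) and (157,246),(235,248),(317,251). Joint 6 is near its limit in this orientation, so I will flip the tool half a turn (same grasp).

```bash
python3 - <<'E'
from h import *
a,b=cv2.imread("pics/w4.png"),cv2.imread("pics/w3.png"); ca,cb,ct,cs=ld("w4"),ld("w3"),cam("top"),cam("scene")
T=((187.47,246.06),(211.53,249.43),(235.52,252.98));S=((185.9,330.8),(220.06,317.17),(251.47,305.05))
for k,(u,v) in enumerate((((315,256),(157,246)),((393,256),(235,248)),((475,255),(317,251)))):
    x,q=blob(a,*u,26,70); y,r=blob(b,*v,26,70); p,e=cross(ca,x,cb,y); print(x.round(1),q,y.round(1),r,p.round(4),round(e,4))
    L=[ray(ca,x),ray(cb,y),ray(ct,T[k]),ray(cs,S[k])]; M=[np.eye(3)-np.outer(d,d) for o,d in L]
    X=np.linalg.solve(sum(M),sum(m@o for m,(o,d) in zip(M,L))); print("  all4",X.round(4),[round(float(np.linalg.norm(m@(X-o))),4) for m,(o,d) in zip(M,L)])
E
```

```text
[315.  255.7] [ 10   8  33  36 980] [153.4 250.4] [   3   12   40   38 1112] [0.5763 0.3283 0.0927] 0.0013
  all4 [0.5799 0.3302 0.081 ] [0.0022, 0.0027, 0.0007, 0.0012]
[394.8 256.2] [  11    8   35   37 1016] [234.5 249.1] [   8    9   36   37 1049] [0.5692 0.269  0.0914] 0.0017
  all4 [0.572  0.2687 0.0811] [0.0021, 0.0025, 0.0005, 0.0011]
[476.5 257.4] [   7   10   46   37 1148] [315.7 249.2] [   8    6   34   37 1023] [0.5606 0.2093 0.0921] 0.0017
  all4 [0.5635 0.2071 0.0811] [0.0027, 0.0021, 0.0003, 0.0014]
```

>>> {"op": "arm_command", "data": {"deltas": [[[0, 0, 0, -3.98, 0.53, 5.73], [0, 0, 0, -3.98, 0.53, 5.73], [0, 0, 0, -3.98, 0.53, 5.73], [0, 0, 0, -3.98, 0.53, 5.73], [0, 0, 0, -3.98, 0.53, 5.73], [0, 0, 0, -3.98, 0.53, 5.73], [0, 0, 0, -3.98, 0.53, 5.73], [0, 0, 0, -3.98, 0.53, 5.73], [0, 0, 0, -3.98, 0.53, 5.73], [0, 0, 0, -3.98, 0.53, 5.73], [0, 0, 0, -3.98, 0.53, 5.73], [0, 0, 0, -3.98, 0.53, 5.73]]]}}

```text
t: 4.97
tool_pos: [0.5369, 0.3305, 0.1702]
orientation: [2.077, 1.646, 0.562]
force: [-0.1, 0.9, 0.3]
opening: 0.0005
gripper_force: 0.0
```

>>> {"op": "arm_command", "data": {"deltas": [[[0, 0, 0, -3.98, 0.53, 5.73], [0, 0, 0, -3.98, 0.53, 5.73], [0, 0, 0, -3.98, 0.53, 5.73], [0, 0, 0, -3.98, 0.53, 5.73], [0, 0, 0, -3.98, 0.53, 5.73], [0, 0, 0, -3.98, 0.53, 5.73], [0, 0, 0, -3.98, 0.53, 5.73], [0, 0, 0, -3.98, 0.53, 5.73], [0, 0, 0, -3.98, 0.53, 5.73], [0, 0, 0, -3.98, 0.53, 5.73], [0, 0, 0, -3.98, 0.53, 5.73], [0, 0, 0, -3.98, 0.53, 5.73]]]}}

```text
t: 5.97
tool_pos: [0.5369, 0.3305, 0.1702]
orientation: [0.425, 2.486, 0.01]
force: [-0.7, 0.3, 0.7]
opening: 0.0
gripper_force: 0.0
```

```bash
cat >> h.py <<'E'
RF=RD@np.diag([-1.,-1,1])
E
python3 - <<'E'
from h import *
st();print(err(RF).round(2))
E
```

```text
{'t': 5.967, 'q': [0.768, -0.135, 1.936, -0.577, 1.017, -0.235], 'tool_pos': [0.537, 0.331, 0.17], 'orientation': [0.425, 2.486, 0.01], 'force': [-0.688, 0.335, 0.657], 'opening': 0.0}
[-5.9   1.37  9.89]
```

>>> {"op": "arm_command", "data": {"deltas": [[[1.3, 0.1, -3.2, -2.95, 0.68, 4.95], [1.3, 0.1, -3.2, -2.95, 0.68, 4.95], [0, 0, 0, 0, 0, 0], [0, 0, 0, 0, 0, 0], [0, 0, 0, 0, 0, 0]]]}}

```text
t: 6.38
tool_pos: [0.563, 0.3331, 0.1061]
orientation: [0.178, 2.525, -0.051]
force: [-0.3, 0.4, 1.5]
opening: 0.0009
gripper_force: 0.0
```

```bash
cat >> h.py <<'E'
M=[np.array(v) for v in((.579,.330,.083),(.5708,.2685,.083),(.5625,.2072,.083))]
def rel(k):
    s=st(); d=np.array(s["tool_pos"])-M[k]; print("along",round(d@OUT*1000+58,1),"ry",round(d@RY*1000,1),"perp",round(d@np.cross(OUT,RY)*1000,1),"F_out",round(np.array(s["force"])@OUT,2),"roterr",err(RF).round(2))
E
python3 - <<'E'
from h import *
rel(0); i=eyes.read_camera("wrist"); cv2.imwrite("pics/w5.png",i); c=cam("wrist"); np.savez("w5.npz",K=c[0],R=c[1],t=c[2])
E
```

```text
{'t': 6.383, 'q': [0.724, -0.014, 1.943, -0.599, 0.879, -0.395], 'tool_pos': [0.563, 0.333, 0.106], 'orientation': [0.178, 2.525, -0.051], 'force': [-0.252, 0.413, 1.507], 'opening': 0.001}
along 86.3 ry 0.9 perp 0.0 F_out 1.41 roterr [-0.2   0.04  0.38]
```

View pics/w5.png

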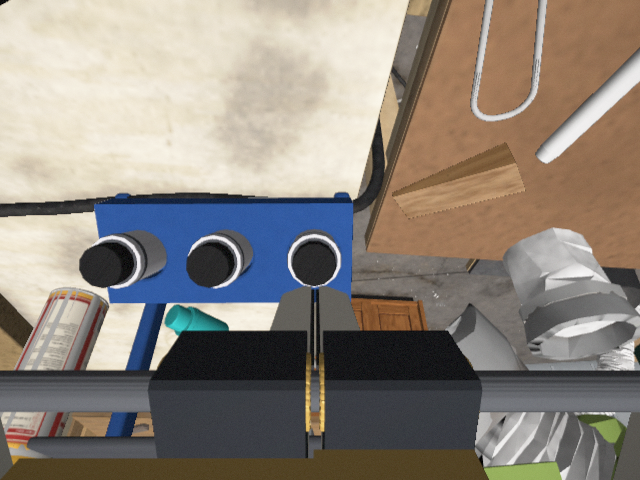

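w5: left cap at (314,262), straight ahead of the fingertips at (315,290); middle (213,262), right (107,263). Triangulating w5 with w4, then approaching.

```bash
python3 - <<'E'
from h import *
a=cv2.imread("pics/w5.png"); ca=ld("w5"); cb=ld("w4"); cc=ld("w3")
W4=((315,255.7),(394.8,256.2),(476.5,257.4));W3=((153.4,250.4),(234.5,249.1),(315.7,249.2));W5=((314,262),(213,262),(107,263))
for k in range(3):
    x,q=blob(a,*W5[k],30,70); print(x.round(1),q)
    for c,w in((cb,W4[k]),(cc,W3[k])):
        p,e=cross(ca,x,c,w); d=p-M[k]; print("  ",p.round(4),round(e,4),"along",round(d@OUT*1000+58,1),"ry",round(d@RY*1000,1),"perp",round(d@np.cross(OUT,RY)*1000,1))
print("perp dir",np.cross(OUT,RY).round(3))
E
```

```text
[313.8 262.6] [   8    9   44   45 1528]
   [0.5788 0.3293 0.0823] 0.0025 along 57.4 ry -0.7 perp 0.5
   [0.5803 0.3313 0.0823] 0.0022 along 56.8 ry 1.4 perp -0.5
[210.2 263.9] [   4   10   48   45 1662]
   [0.5711 0.2681 0.0824] 0.0021 along 57.3 ry -0.3 perp 0.1
   [0.5726 0.2696 0.0822] 0.0021 along 56.4 ry 1.3 perp -0.9
[106.5 264. ] [   3    9   54   45 1912]
   [0.5629 0.2061 0.0818] 0.0027 along 56.7 ry -1.0 perp 0.3
   [0.564  0.2081 0.0819] 0.0019 along 56.3 ry 1.1 perp -0.5
perp dir [-0.812  0.108 -0.574]
```

>>> {"op": "arm_command", "data": {"deltas": [[[1.02, -0.14, -1.47, -0.2, 0, 0.38], [0, 0, 0, 0, 0, 0], [0.28, -0.04, -0.41, 0, 0, 0], [0.28, -0.04, -0.41, 0, 0, 0], [0, 0, 0, 0, 0, 0], [0, 0, 0, 0, 0, 0], [0, 0, 0, 0, 0, 0]]]}}

```text
t: 7.02
tool_pos: [0.5781, 0.3311, 0.081]
orientation: [0.163, 2.528, -0.055]
force: [0.2, -1.1, -0.4]
opening: 0.0005
gripper_force: 0.0
```

```bash
python3 -c "
from h import *
rel(0)"
```

```text
{'t': 7.017, 'q': [0.7, 0.046, 1.932, -0.615, 0.825, -0.394], 'tool_pos': [0.578, 0.331, 0.081], 'orientation': [0.163, 2.528, -0.055], 'force': [0.223, -1.062, -0.357], 'opening': 0.001}
along 56.9 ry 1.0 perp 2.0 F_out -0.5 roterr [ 0.13 -0.09 -0.16]
```

>>> {"op": "arm_command", "data": {"deltas": [[[0.16, -0.12, 0.11, 0, 0, 0], [0.17, -0.02, -0.25, 0, 0, 0], [0, 0, 0, 0, 0, 0], [0, 0, 0, 0, 0, 0], [0, 0, 0, 0, 0, 0]]]}}

```text
t: 7.43
tool_pos: [0.5813, 0.3295, 0.079]
orientation: [0.163, 2.528, -0.055]
force: [-0.2, 0.2, -0.1]
opening: 0.0008
gripper_force: 0.0
```

```bash
python3 -c "
from h import *
rel(0); cv2.imwrite('pics/w6.png',eyes.read_camera('wrist')[150:350,200:430]); cv2.imwrite('pics/s6.png',cv2.resize(eyes.read_camera('scene')[230:380,110:310],(800,600)));rel(0)"
```

```text
{'t': 7.433, 'q': [0.693, 0.052, 1.93, -0.615, 0.819, -0.398], 'tool_pos': [0.581, 0.329, 0.079], 'orientation': [0.163, 2.528, -0.055], 'force': [-0.218, 0.217, -0.146], 'opening': 0.001}
along 53.3 ry -0.2 perp 0.3 F_out 0.02 roterr [ 0.15 -0.12 -0.16]
{'t': 7.533, 'q': [0.694, 0.052, 1.93, -0.615, 0.819, -0.398], 'tool_pos': [0.581, 0.33, 0.079], 'orientation': [0.163, 2.528, -0.055], 'force': [-0.223, -0.718, -0.106], 'opening': 0.0}
along 53.4 ry -0.1 perp 0.2 F_out -0.01 roterr [ 0.15 -0.11 -0.17]
```

View pics/s6.png

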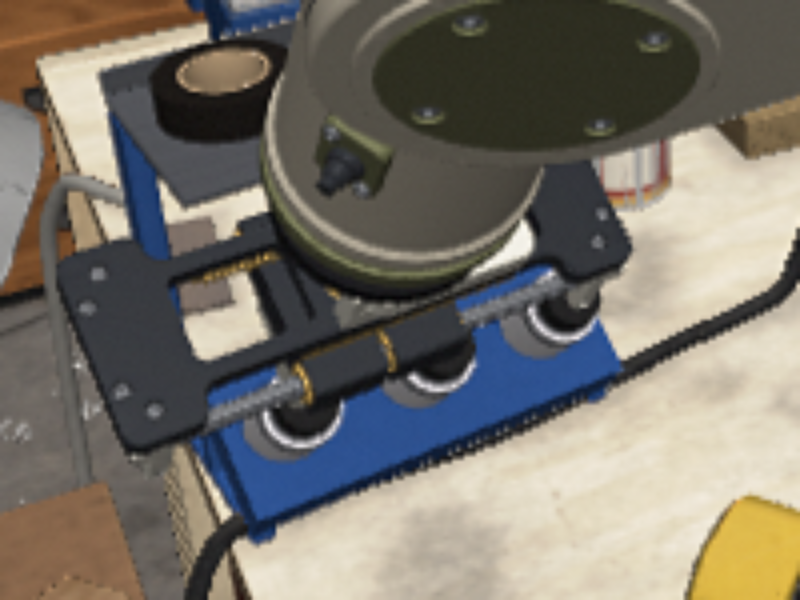

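```bash
python3 - <<'E'
from h import *
s=monitor.read_state(); p=np.array(s["tool_pos"]); c=cam("scene"); w=cam("wrist")
for d in(0,.019,.084,.11): print(d,proj(c,p+d*OUT).round(1),((proj(c,p+d*OUT)-[110,230])*4).round(), "wrist",proj(w,p+d*OUT).round(1))
print(s["joint_torque"],s["wrist_torque"])
i=cv2.imread("pics/w6.png"); cv2.imwrite("pics/w6b.png",cv2.resize(i,None,fx=2.6,fy=2.6))
E
```

```text
0 [186.  330.4] [304. 402.] wrist [315.9 282.9]
0.019 [187.5 326.4] [310. 386.] wrist [316.  297.9]
0.084 [193.2 311.7] [333. 327.] wrist [316.8 382.1]
0.11 [195.7 305.2] [343. 301.] wrist [317.4 445.1]
[-2.90076784e-02 -4.85452259e+01 -4.58368742e+01 -2.65813306e+00
 -1.48931030e+00 -8.30032455e-03] [0.07119506 0.14196713 0.02911941]
```

View pics/w6b.png

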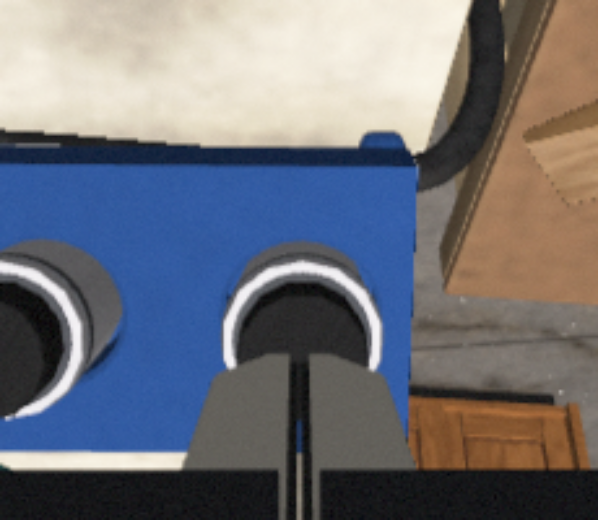

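```bash
python3 - <<'E'
from h import *
s=monitor.read_state(); w=cam("wrist"); f=w[0][0,0]; print("fx",f)
p=np.array(s["tool_pos"]); dep=lambda c,x:(c[1]@x+c[2])[2]
print("TCP depth",dep(w,p),"ring depth by size now",f*34/62,"pred ring depth",dep(w,M[0]-.008*OUT))
c5=ld("w5"); print("w5 cap depth by size",f*26/44,"pred cap top depth",dep(c5,M[0]+.008*OUT))
E
```

```text
fx 392.07201076299816
TCP depth 0.20585484889467032 ring depth by size now 215.00723170874093 pred ring depth 0.20922475180025157
w5 cap depth by size 231.67891545086258 pred cap top depth 0.22564956088562055
```

>>> {"op": "arm_command", "data": {"deltas": [[[0.17, -0.02, -0.25, 0, 0, 0], [0, 0, 0, 0, 0, 0], [0, 0, 0, 0, 0, 0], [0, 0, 0, 0, 0, 0]]]}}

```text
t: 7.87
tool_pos: [0.5831, 0.3293, 0.0765]
orientation: [0.163, 2.528, -0.055]
force: [0.2, 0.5, -0.1]
opening: 0.0001
gripper_force: 0.0
```

>>> {"op": "arm_command", "data": {"deltas": [[[0.17, -0.02, -0.25, 0, 0, 0], [0, 0, 0, 0, 0, 0], [0, 0, 0, 0, 0, 0], [0, 0, 0, 0, 0, 0]]]}}

```text
t: 8.2
tool_pos: [0.5848, 0.3291, 0.074]
orientation: [0.163, 2.528, -0.055]
force: [0.6, -0.2, 0.4]
opening: 0.0002
gripper_force: 0.0
```

```bash
python3 -c "
from h import *
rel(0)"
```

```text
{'t': 8.2, 'q': [0.689, 0.066, 1.926, -0.619, 0.808, -0.396], 'tool_pos': [0.585, 0.329, 0.074], 'orientation': [0.163, 2.528, -0.055], 'force': [0.575, -0.174, 0.363], 'opening': 0.0}
along 47.3 ry -0.1 perp 0.4 F_out -0.04 roterr [ 0.15 -0.12 -0.17]
```

```bash
python3 - <<'E'
from h import *
rel(0); i=eyes.read_camera("wrist"); cv2.imwrite("pics/w7.png",i); c=cam("wrist"); np.savez("w7.npz",K=c[0],R=c[1],t=c[2])
c5=ld("w5"); a=cv2.imread("pics/w5.png")
dep=lambda c,x:(c[1]@x+c[2])[2]
for k in range(3):
  for nm,im,cc in(("w5",a,c5),("w7",i,c)):
    u,v=proj(cc,M[k]-.008*OUT).astype(int); r=55; x0,y0=max(u-r,0),v-r; sub=im[y0:v+r,x0:u+r]
    hsv=cv2.cvtColor(sub,cv2.COLOR_BGR2HSV)
    m=((hsv[...,2]>205)&(hsv[...,1]<30)).astype(np.uint8); n,l,q,ce=cv2.connectedComponentsWithStats(m)
    # black
    b,bs=blob(im,*proj(cc,M[k]+.004*OUT),28,70)
    kk=[(q[j].tolist()) for j in range(1,n) if q[j,4]>60]
    print(k,nm,"pred ring px",(u,v),"depth",round(dep(cc,M[k]-.008*OUT),4),"white",[[z[0]+x0,z[1]+y0,z[2],z[3],z[4]] for z in kk],"black",b.round(1),bs,"pred cap",proj(cc,M[k]).round(1))
E
```

```text
{'t': 8.2, 'q': [0.689, 0.066, 1.926, -0.619, 0.808, -0.396], 'tool_pos': [0.585, 0.329, 0.074], 'orientation': [0.163, 2.528, -0.055], 'force': [0.575, -0.174, 0.363], 'opening': 0.0}
along 47.3 ry -0.1 perp 0.4 F_out -0.04 roterr [ 0.15 -0.12 -0.17]
0 w5 pred ring px (np.int64(312), np.int64(259)) depth 0.241 white [[np.int64(288), np.int64(234), 52, 51, 358], [np.int64(257), np.int64(303), 21, 11, 196]] black [313.8 262.6] [   8    4   44   45 1528] pred cap [312.8 263.6]
0 w7 pred ring px (np.int64(316), np.int64(285)) depth 0.2034 white [[np.int64(285), np.int64(254), 62, 39, 359]] black [315.5 283.8] [   2    0   52   57 1245] pred cap [316.1 291.4]
1 w5 pred ring px (np.int64(211), np.int64(260)) depth 0.2411 white [[np.int64(188), np.int64(236), 52, 52, 302], [np.int64(204), np.int64(303), 62, 12, 463]] black [210.2 263.9] [   9    4   48   45 1662] pred cap [208.6 264.4]
1 w7 pred ring px (np.int64(196), np.int64(284)) depth 0.2033 white [[np.int64(168), np.int64(254), 61, 61, 421], [np.int64(194), np.int64(328), 57, 2, 90]] black [191.2 289.9] [   2    0   55   52 2320] pred cap [191.8 291. ]
2 w5 pred ring px (np.int64(111), np.int64(260)) depth 0.241 white [[np.int64(72), np.int64(212), 24, 11, 113], [np.int64(92), np.int64(236), 48, 52, 305], [np.int64(56), np.int64(273), 52, 25, 431], [np.int64(63), np.int64(301), 14, 14, 88]] black [105.6 264. ] [   7    3   50   45 1843] pred cap [104.6 265.1]
2 w7 pred ring px (np.int64(76), np.int64(284)) depth 0.2031 white [[np.int64(52), np.int64(253), 58, 62, 428], [np.int64(21), np.int64(283), 15, 22, 228], [np.int64(21), np.int64(316), 15, 23, 120], [np.int64(31), np.int64(316), 20, 23, 150], [np.int64(85), np.int64(328), 38, 11, 264]] black [ 64.3 289.2] [   1    0   56   52 2464] pred cap [ 67.6 290.5]
```

>>> {"op": "arm_command", "data": {"deltas": [[[0.17, -0.02, -0.25, 0, 0, 0], [0, 0, 0, 0, 0, 0], [0, 0, 0, 0, 0, 0], [0, 0, 0, 0, 0, 0]]]}}

```text
t: 8.58
tool_pos: [0.5865, 0.3289, 0.0716]
orientation: [0.163, 2.528, -0.055]
force: [0.5, 0.1, 0.4]
opening: 0.0005
gripper_force: 0.0
```

>>> {"op": "arm_command", "data": {"deltas": [[[0.11, -0.015, -0.16, 0, 0, 0], [0, 0, 0, 0, 0, 0], [0, 0, 0, 0, 0, 0], [0, 0, 0, 0, 0, 0]]]}}

```text
t: 8.92
tool_pos: [0.5876, 0.3288, 0.07]
orientation: [0.163, 2.528, -0.055]
force: [0.0, -0.4, -0.1]
opening: 0.0004
gripper_force: 0.0
```

>>> {"op": "arm_command", "data": {"deltas": [[[0.11, -0.015, -0.16, 0, 0, 0], [0, 0, 0, 0, 0, 0], [0, 0, 0, 0, 0, 0], [0, 0, 0, 0, 0, 0]]]}}

```text
t: 9.25
tool_pos: [0.5888, 0.3288, 0.0687]
orientation: [0.163, 2.528, -0.055]
force: [-0.4, -0.4, 1.4]
opening: 0.0001
gripper_force: 0.6
```

```bash
python3 - <<'E'
from h import *
rel(0); i=eyes.read_camera("wrist"); cv2.imwrite("pics/w8.png",i)
s=cv2.resize(eyes.read_camera("scene")[250:360,130:290],(400,275)); t=cv2.resize(eyes.read_camera("top")[210:275,160:270],(400,236))
o=np.zeros((520,800,3),np.uint8); o[:275,:400]=s; o[280:516,:400]=t; o[:400,400:]=cv2.resize(i[210:370,220:380],(400,400)); cv2.imwrite("pics/c8.png",o)
E
```

```text
{'t': 9.25, 'q': [0.683, 0.08, 1.922, -0.623, 0.796, -0.392], 'tool_pos': [0.589, 0.329, 0.069], 'orientation': [0.163, 2.528, -0.055], 'force': [-0.353, -0.367, 1.429], 'opening': 0.0}
along 40.6 ry 0.1 perp 0.1 F_out 1.34 roterr [ 0.13 -0.09 -0.17]
```

View pics/c8.png

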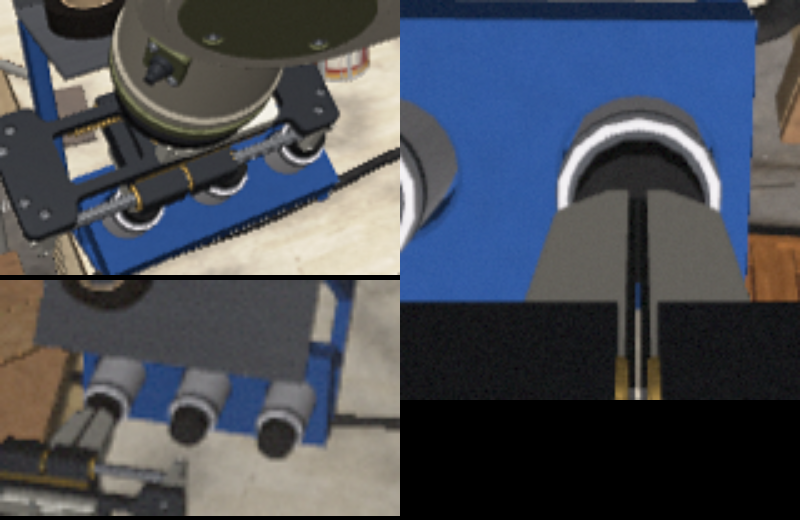

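```bash
python3 - <<'E'
from h import *
t=cam("top"); p=np.array(monitor.read_state()["tool_pos"])
for a in(0,5,10,16,20,25): q=proj(t,p+a/1000*OUT); print(a,q.round(1),((q-[160,210])/.275+[0,280]).round())
E
```

```text
0 [189.1 243.1] [106. 400.]
5 [188.5 244.1] [104. 404.]
10 [187.9 245. ] [102. 407.]
16 [187.2 246.2] [ 99. 412.]
20 [186.7 247. ] [ 97. 414.]
25 [186.1 248. ] [ 95. 418.]
```

Top crop shows the fingertip meeting the left cap squarely at (105,403); a first touch of about 1.3 N just appeared. Pressing on in small steps.

>>> {"op": "arm_command", "data": {"deltas": [[[0.11, -0.015, -0.16, 0, 0, 0], [0.11, -0.015, -0.16, 0, 0, 0], [0, 0, 0, 0, 0, 0], [0, 0, 0, 0, 0, 0]]]}}

```text
t: 9.73
tool_pos: [0.5911, 0.3284, 0.0654]
orientation: [0.163, 2.528, -0.055]
force: [-0.8, 0.0, 2.6]
opening: 0.0004
gripper_force: 1.2
```

```bash
python3 - <<'E'
from h import *
for k in range(3): rel(0); eyes.camera_model("top"); eyes.read_camera("wrist")
E
```

```text
{'t': 9.733, 'q': [0.68, 0.089, 1.92, -0.626, 0.79, -0.391], 'tool_pos': [0.591, 0.328, 0.065], 'orientation': [0.163, 2.528, -0.055], 'force': [-0.843, 0.04, 2.644], 'opening': 0.0}
along 36.6 ry 0.0 perp 0.1 F_out 2.65 roterr [ 0.14 -0.09 -0.17]
{'t': 9.783, 'q': [0.68, 0.089, 1.92, -0.626, 0.79, -0.391], 'tool_pos': [0.591, 0.328, 0.065], 'orientation': [0.163, 2.528, -0.055], 'force': [-0.438, -0.118, 2.905], 'opening': 0.0}
along 36.6 ry 0.1 perp 0.1 F_out 2.62 roterr [ 0.14 -0.09 -0.17]
{'t': 9.833, 'q': [0.68, 0.089, 1.92, -0.626, 0.79, -0.391], 'tool_pos': [0.591, 0.328, 0.065], 'orientation': [0.163, 2.528, -0.055], 'force': [-0.769, -0.258, 2.733], 'opening': 0.0}
along 36.7 ry 0.1 perp 0.1 F_out 2.66 roterr [ 0.13 -0.09 -0.17]
```

4 mm more gave +1.3 N (0.32 N/mm): the soft spring's slope. On to the stop.

>>> {"op": "arm_command", "data": {"deltas": [[[0.12, -0.015, -0.17, 0, 0, 0], [0.12, -0.015, -0.17, 0, 0, 0], [0.11, -0.015, -0.15, 0, 0, 0], [0, 0, 0, 0, 0, 0], [0, 0, 0, 0, 0, 0]]]}}

```text
t: 10.3
tool_pos: [0.5951, 0.3282, 0.061]
orientation: [0.163, 2.527, -0.054]
force: [-1.0, 0.7, 6.0]
opening: 0.0003
gripper_force: 2.4
```

>>> {"op": "arm_command", "data": {"deltas": [[[0.05, -0.01, -0.08, 0, 0, 0], [0, 0, 0, 0, 0, 0], [0, 0, 0, 0, 0, 0]]]}}

```text
t: 10.55
tool_pos: [0.5959, 0.3285, 0.061]
orientation: [0.163, 2.526, -0.053]
force: [-2.8, -0.8, 9.8]
opening: 0.0006
gripper_force: 4.2
```

```bash
python3 -c "
from h import *
rel(0)"
```

```text
{'t': 10.55, 'q': [0.674, 0.104, 1.914, -0.631, 0.778, -0.387], 'tool_pos': [0.596, 0.329, 0.061], 'orientation': [0.163, 2.526, -0.053], 'force': [-2.804, -0.823, 9.787], 'opening': 0.001}
along 30.3 ry 0.8 perp -1.3 F_out 9.55 roterr [ 0.08  0.02 -0.19]
```

>>> {"op": "arm_command", "data": {"deltas": [[[-0.71, 0.095, 1.03, 0, 0, 0], [-0.71, 0.095, 1.03, 0, 0, 0], [-0.41, -3.07, 0, 0, 0, 0], [-0.41, -3.07, 0, 0, 0, 0], [0, 0, 0, 0, 0, 0], [0.57, -0.08, -0.82, 0, 0, 0], [0, 0, 0, 0, 0, 0], [0, 0, 0, 0, 0, 0]]]}}

```text
t: 11.22
tool_pos: [0.5783, 0.2677, 0.0709]
orientation: [0.163, 2.529, -0.056]
force: [-0.6, 1.1, -0.8]
opening: 0.0005
gripper_force: 0.0
```

```bash
python3 -c "
from h import *
rel(1)"
```

```text
{'t': 11.217, 'q': [0.594, -0.056, 2.054, -0.589, 0.755, -0.492], 'tool_pos': [0.578, 0.268, 0.071], 'orientation': [0.163, 2.529, -0.056], 'force': [-0.607, 1.125, -0.838], 'opening': 0.001}
along 43.8 ry 0.1 perp 0.8 F_out -0.26 roterr [ 0.17 -0.17 -0.16]
```

Aligned, just above the middle cap. Press about 8 mm (to along ≈ 33).

>>> {"op": "arm_command", "data": {"deltas": [[[0.2, -0.03, -0.28, 0, 0, 0], [0.2, -0.03, -0.28, 0, 0, 0], [0.2, -0.03, -0.28, 0, 0, 0], [0, 0, 0, 0, 0, 0], [0, 0, 0, 0, 0, 0]]]}}

```text
t: 11.63
tool_pos: [0.5846, 0.2671, 0.0639]
orientation: [0.163, 2.527, -0.055]
force: [-1.4, 0.1, 3.4]
opening: 0.0002
gripper_force: 1.6
```

```bash
python3 -c "
from h import *
rel(1)"
```

```text
{'t': 11.633, 'q': [0.585, -0.032, 2.047, -0.597, 0.735, -0.487], 'tool_pos': [0.585, 0.267, 0.064], 'orientation': [0.163, 2.527, -0.055], 'force': [-1.445, 0.087, 3.446], 'opening': 0.0}
along 34.4 ry 0.4 perp -0.4 F_out 3.65 roterr [ 0.13 -0.07 -0.19]
```

>>> {"op": "arm_command", "data": {"deltas": [[[0.13, -0.015, -0.18, 0, 0, 0], [0.13, -0.015, -0.18, 0, 0, 0], [0.05, -0.01, -0.07, 0, 0, 0], [0, 0, 0, 0, 0, 0], [0, 0, 0, 0, 0, 0]]]}}

```text
t: 12.05
tool_pos: [0.5885, 0.2671, 0.0611]
orientation: [0.163, 2.525, -0.053]
force: [-3.4, 0.4, 9.0]
opening: 0.0007
gripper_force: 4.7
```

```bash
python3 -c "
from h import *
rel(1)"
```

```text
{'t': 12.05, 'q': [0.581, -0.021, 2.043, -0.601, 0.725, -0.484], 'tool_pos': [0.589, 0.267, 0.061], 'orientation': [0.163, 2.525, -0.053], 'force': [-3.389, 0.441, 9.003], 'opening': 0.001}
along 29.9 ry 0.9 perp -2.0 F_out 9.34 roterr [ 0.06  0.05 -0.2 ]
```

Middle at its stop: soft. Now the right one.

>>> {"op": "arm_command", "data": {"deltas": [[[-0.71, 0.095, 1.03, 0, 0, 0], [-0.71, 0.095, 1.03, 0, 0, 0], [-0.41, -3.07, 0, 0, 0, 0], [-0.41, -3.07, 0, 0, 0, 0], [0, 0, 0, 0, 0, 0], [0.57, -0.08, -0.82, 0, 0, 0], [0, 0, 0, 0, 0, 0], [0, 0, 0, 0, 0, 0]]]}}

```text
t: 12.72
tool_pos: [0.57, 0.2054, 0.0706]
orientation: [0.164, 2.53, -0.056]
force: [-0.5, 0.2, 0.1]
opening: 0.0008
gripper_force: 0.0
```

>>> {"op": "arm_command", "data": {"deltas": [[[0.2, -0.03, -0.28, 0, 0, 0], [0.2, -0.03, -0.28, 0, 0, 0], [0.2, -0.03, -0.28, 0, 0, 0], [0, 0, 0, 0, 0, 0], [0, 0, 0, 0, 0, 0]]]}}

```text
t: 13.13
tool_pos: [0.5786, 0.2065, 0.0659]
orientation: [0.162, 2.524, -0.052]
force: [-4.1, 0.2, 11.7]
opening: 0.0004
gripper_force: 5.6
```

```bash
python3 -c "
from h import *
rel(2)"
```

```text
{'t': 13.133, 'q': [0.474, -0.159, 2.162, -0.54, 0.687, -0.625], 'tool_pos': [0.579, 0.207, 0.066], 'orientation': [0.162, 2.524, -0.052], 'force': [-4.087, 0.212, 11.653], 'opening': 0.0}
along 34.8 ry 1.5 perp -3.4 F_out 11.89 roterr [ 0.06  0.13 -0.25]
```

>>> {"op": "arm_command", "data": {"deltas": [[[0.07, -0.01, -0.19, 0, 0, 0], [0.07, -0.01, -0.19, 0, 0, 0], [0.07, -0.01, -0.19, 0, 0, 0], [0, 0, 0, 0, 0, 0], [0, 0, 0, 0, 0, 0]]]}}

```text
t: 13.55
tool_pos: [0.5821, 0.2069, 0.0622]
orientation: [0.162, 2.521, -0.05]
force: [-6.3, -1.2, 18.4]
opening: 0.0011
gripper_force: 8.7
```

```bash
python3 -c "
from h import *
rel(2)"
```

```text
{'t': 13.55, 'q': [0.471, -0.145, 2.158, -0.548, 0.674, -0.617], 'tool_pos': [0.582, 0.207, 0.062], 'orientation': [0.162, 2.521, -0.05], 'force': [-6.271, -1.241, 18.389], 'opening': 0.001}
along 29.8 ry 2.3 perp -4.0 F_out 18.54 roterr [ 0.    0.31 -0.28]
```

>>> {"op": "arm_command", "data": {"deltas": [[[0.05, -0.02, -0.15, 0, 0, 0], [0.02, 0, -0.08, 0, 0, 0], [0, 0, 0, 0, 0, 0], [0, 0, 0, 0, 0, 0]]]}}

```text
t: 13.88
tool_pos: [0.5844, 0.2073, 0.0624]
orientation: [0.162, 2.517, -0.049]
force: [-10.0, -2.1, 27.3]
opening: 0.0001
gripper_force: 13.3
```

Right buffer: 18.5 N then rigid at its stop, so it is the firm one; left and middle are soft. Retract, open partly, and check the caps sit where they were.

>>> {"op": "arm_command", "data": {"deltas": [[[-0.85, 0.11, 1.23, 0, 0, 0], [-1.7, 0.23, 2.46, 0, 0, 0], [-2.0, 0.25, 2.9, 0, 0, 0], [0, 3.5, 0, 0, 0, 0], [0, 0, 0, 0, 0, 0], [0, 0, 0, 0, 0, 0]]], "gripper": 0.01}}

```text
t: 14.38
tool_pos: [0.5341, 0.2476, 0.1231]
orientation: [0.16, 2.526, -0.052]
force: [0.3, -0.6, -0.1]
opening: 0.0359
gripper_force: 0.0
```

```bash
python3 - <<'E'
from h import *
rel(1); w=eyes.read_camera("wrist"); cv2.imwrite("pics/w9.png",w); cw=cam("wrist"); np.savez("w9.npz",K=cw[0],R=cw[1],t=cw[2])
t=eyes.read_camera("top"); cv2.imwrite("pics/top9.png",t)
for b in((188,246),(212,250),(236,254)): print("top",blob(t,*b,9,75))
for k in range(3):
    p=proj(cw,M[k]+.004*OUT); print("pred",proj(cw,M[k]).round(1),blob(w,*p,26,70))
E
```

```text
{'t': 14.383, 'q': [0.613, -0.281, 2.148, -0.531, 0.871, -0.568], 'tool_pos': [0.534, 0.248, 0.123], 'orientation': [0.16, 2.526, -0.052], 'force': [0.279, -0.58, -0.106], 'opening': 0.036}
along 110.1 ry -25.5 perp 4.5 F_out -0.29 roterr [ 0.05  0.04 -0.34]
top (array([187.625     , 246.38636364]), array([ 3,  5, 12, 10, 88], dtype=int32))
top (array([211.73863636, 249.5       ]), array([ 4,  4, 11, 10, 88], dtype=int32))
top (array([235.64044944, 252.82022472]), array([ 4,  3, 11, 11, 89], dtype=int32))
pred [451.7 262.7] (array([447.37824207, 256.95244957]), array([   0,    0,   43,   40, 1388], dtype=int32))
pred [356.9 262.3] (array([352.42541436, 257.31807419]), array([   2,    0,   40,   40, 1267], dtype=int32))
pred [262.2 261.7] (array([259.43913713, 257.69106317]), array([   5,    1,   40,   41, 1298], dtype=int32))
```

>>> {"op": "arm_command", "data": {"deltas": [[[0.51, 2.87, 0.09, 0, 0, 0], [0.51, 2.87, 0.09, 0, 0, 0], [0.51, 2.87, 0.09, 0.05, 0.04, -0.34], [1.14, -0.15, -1.64, 0, 0, 0], [1.14, -0.15, -1.64, 0, 0, 0], [0.7, -0.1, -1.02, 0, 0, 0], [0.7, -0.1, -1.02, 0, 0, 0], [0, 0, 0, 0, 0, 0], [0, 0, 0, 0, 0, 0]]], "gripper": 0.02}}

```text
t: 15.23
tool_pos: [0.5852, 0.3244, 0.0678]
orientation: [0.172, 2.532, -0.061]
force: [-0.2, -0.1, -0.5]
opening: 0.0477
gripper_force: 0.0
```

```bash
python3 - <<'E'
from h import *
rel(0); w=eyes.read_camera("wrist"); cv2.imwrite("pics/w10.png",w); cw=cam("wrist"); 
p=proj(cw,M[0]+.004*OUT); print(p, blob(w,*p,30,70))
E
```

```text
{'t': 15.233, 'q': [0.682, 0.074, 1.929, -0.621, 0.804, -0.39], 'tool_pos': [0.585, 0.324, 0.068], 'orientation': [0.172, 2.532, -0.061], 'force': [-0.178, -0.124, -0.456], 'opening': 0.048}
along 41.6 ry -4.8 perp 3.0 F_out -0.28 roterr [ 0.27 -0.36  0.27]
[323.9528925  301.90439809] (array([323.95337007, 297.63755829]), array([   5,    0,   53,   56, 2359], dtype=int32))
```

>>> {"op": "arm_command", "data": {"deltas": [[[0.31, 0.5, 0.17, 0.27, -0.36, 0.27], [0, 0, 0, 0, 0, 0], [0.38, -0.05, -0.55, 0, 0, 0], [0.38, -0.05, -0.55, 0, 0, 0], [0.38, -0.05, -0.55, 0, 0, 0], [0, 0, 0, 0, 0, 0], [0, 0, 0, 0, 0, 0]]]}}

```text
t: 15.87
tool_pos: [0.6002, 0.3294, 0.0548]
orientation: [0.167, 2.524, -0.05]
force: [-0.2, -0.1, -0.3]
opening: 0.047
gripper_force: 0.0
```

```bash
python3 - <<'E'
from h import *
rel(0)
E
```

```text
{'t': 15.867, 'q': [0.67, 0.122, 1.909, -0.639, 0.763, -0.376], 'tool_pos': [0.6, 0.329, 0.055], 'orientation': [0.167, 2.524, -0.05], 'force': [-0.204, -0.146, -0.265], 'opening': 0.047}
along 22.8 ry 2.2 perp -1.1 F_out -0.11 roterr [-0.12  0.14 -0.07]
```

>>> {"op": "arm_command", "data": {"deltas": [[[0.2, -0.18, -0.47, 0, 0, 0], [0.29, -0.04, -0.41, 0, 0, 0], [0, 0, 0, 0, 0, 0], [0, 0, 0, 0, 0, 0]]]}}

```text
t: 16.2
tool_pos: [0.6053, 0.3275, 0.0465]
orientation: [0.167, 2.523, -0.049]
force: [0.3, 0.3, -0.6]
opening: 0.0475
gripper_force: 0.0
```

>>> {"op": "arm_command", "data": {"deltas": [[[0.11, -0.015, -0.16, 0, 0, 0], [0.11, -0.015, -0.16, 0, 0, 0], [0, 0, 0, 0, 0, 0], [0, 0, 0, 0, 0, 0]]]}}

```text
t: 16.53
tool_pos: [0.6076, 0.3275, 0.0438]
orientation: [0.167, 2.523, -0.048]
force: [0.2, -0.3, -0.4]
opening: 0.0475
gripper_force: 0.0
```

```bash
python3 - <<'E'
from h import *
rel(0); w=eyes.read_camera("wrist"); cv2.imwrite("pics/w11.png",w)
o=np.hstack([w[190:430,160:480]]); cv2.imwrite("pics/c11.png",cv2.resize(o,(800,600)))
E
```

```text
{'t': 16.533, 'q': [0.658, 0.149, 1.903, -0.649, 0.738, -0.369], 'tool_pos': [0.608, 0.327, 0.044], 'orientation': [0.167, 2.523, -0.048], 'force': [0.181, -0.289, -0.445], 'opening': 0.048}
along 9.4 ry 1.3 perp -1.0 F_out -0.49 roterr [-0.17  0.21 -0.1 ]
```

>>> {"op": "arm_command", "data": {"deltas": [[[0.25, -0.15, -0.42, 0, 0, 0], [0.2, -0.03, -0.28, 0, 0, 0], [0, 0, 0, 0, 0, 0], [0, 0, 0, 0, 0, 0]]]}}

```text
t: 16.92
tool_pos: [0.612, 0.3253, 0.0363]
orientation: [0.167, 2.523, -0.049]
force: [-0.8, -0.0, 0.1]
opening: 0.0475
gripper_force: 0.0
```

```bash
python3 - <<'E'
from h import *
rel(0)
E
```

```text
{'t': 16.917, 'q': [0.65, 0.166, 1.899, -0.656, 0.723, -0.366], 'tool_pos': [0.612, 0.325, 0.036], 'orientation': [0.167, 2.523, -0.049], 'force': [-0.807, -0.012, 0.131], 'opening': 0.048}
along 0.6 ry -0.3 perp -0.5 F_out 0.56 roterr [-0.15  0.17 -0.08]
```

Clear so far. Close on the cup with a moderate squeeze, then pull out along the axis.

>>> {"op": "arm_command", "data": {"deltas": [[[0, 0, 0, 0, 0, 0], [0, 0, 0, 0, 0, 0], [0, 0, 0, 0, 0, 0], [0, 0, 0, 0, 0, 0], [0, 0, 0, 0, 0, 0]]], "gripper": -1, "squeeze": 20}}

```text
t: 17.33
tool_pos: [0.6121, 0.3258, 0.037]
orientation: [0.167, 2.522, -0.048]
force: [0.5, 0.2, 0.2]
opening: 0.0333
gripper_force: 20.0
```

>>> {"op": "arm_command", "data": {"deltas": [[[-0.57, 0.08, 0.82, 0, 0, 0], [-1.14, 0.15, 1.64, 0, 0, 0], [-1.14, 0.15, 1.64, 0, 0, 0], [-1.14, 0.15, 1.64, 0, 0, 0], [-1.14, 0.15, 1.64, 0, 0, 0], [0, 0, 0, 0, 0, 0], [0, 0, 0, 0, 0, 0]]]}}

```text
t: 17.92
tool_pos: [0.5609, 0.3335, 0.1122]
orientation: [0.166, 2.521, -0.045]
force: [0.6, 0.3, -2.0]
opening: 0.0335
gripper_force: 20.0
```

```bash
python3 - <<'E'
from h import *
rel(0); print(monitor.read_state()["gripper_force"]); w=eyes.read_camera("wrist"); cv2.imwrite("pics/w12a.png",w)
s=eyes.read_camera("scene"); o=np.hstack([cv2.resize(w,(400,300)),cv2.resize(s[200:380,90:330],(400,300))]); cv2.imwrite("pics/c12.png",o)
E
```

```text
{'t': 17.917, 'q': [0.726, -0.033, 1.951, -0.597, 0.88, -0.406], 'tool_pos': [0.561, 0.334, 0.112], 'orientation': [0.166, 2.521, -0.045], 'force': [0.562, 0.277, -1.974], 'opening': 0.034}
along 92.5 ry 1.1 perp -1.7 F_out -1.92 roterr [-0.29  0.32 -0.16]
19.999381005764008
```

View pics/c12.png

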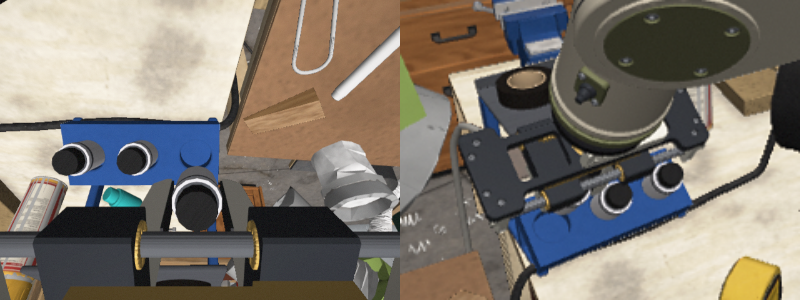

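Buffer held between the pads with cap toward the palm; left pocket at w-px about (195,150 half-scale) is empty, neighbours undisturbed. Check clearance for the gripper body over each dish numerically while I carry it back and up.

>>> {"op": "arm_command", "data": {"deltas": [[[-2.28, 0.3, 3.28, 0, 0, 0], [-2.28, 0.3, 3.28, 0, 0, 0], [-2.28, 0.3, 3.28, 0, 0, 0], [-1.5, 0, 4, 0, 0, 0], [0, 0, 4, 0, 0, 0], [0, -3, 2, 0.77, 5.77, 0], [0, -4, 0, 0.77, 5.77, 0], [0, -4, 0, 0.77, 5.77, 0], [0, -4, 0, 0.77, 5.77, 0], [0, -4, 0, 0.77, 5.77, 0], [0, -4, 0, 0.77, 5.77, 0], [0, 0, 0, 0, 0, 0]]]}}

```text
t: 19.02
tool_pos: [0.4797, 0.1014, 0.3051]
orientation: [-0.23, -3.128, -0.0]
force: [1.0, 0.6, -1.8]
opening: 0.0339
gripper_force: 20.0
```

```bash
cat >> h.py <<'E'
TY=np.radians(14.4)
def up(h):  # tool down, tool y heading h deg
    a=np.radians(h); y=np.array([np.cos(a),np.sin(a),0]); z=np.array([0,0,-1.]); return np.array([np.cross(y,z),y,z]).T
E
python3 - <<'E'
from h import *
s=st(); print(monitor.read_state()["gripper_force"])
R=cv2.Rodrigues(np.array(s["orientation"]))[0]; print(R.round(3))
t=cv2.imread("pics/top0.png"); ct=cam("top"); dark=t.max(axis=2)<75
w=cv2.imread("pics/w1.png"); cw=ld("w1"); dw=w.max(axis=2)<75
for nm,d in(("L",(.5286,-.1739)),("R",(.5584,-.2901))):
  for h in(-30,-15,0,14.4,30,45,60,104.4):
    a=np.radians(h); y=np.array([np.cos(a),np.sin(a)]); x=np.array([-y[1],y[0]]); out=[]
    for im,c in((dark,ct),(dw,cw)):
      for z in(.16,.25):
        hit=[]
        for u in np.linspace(-.1,.1,21):
          for v in np.linspace(-.043,.043,9):
            q=proj(c,[*(np.array(d)+u*y+v*x),z]).astype(int)
            if 0<=q[0]<640 and 0<=q[1]<480 and im[q[1],q[0]]: hit.append((round(u*1000),round(v*1000)))
        out.append((len(hit),hit[:1]))
    print(nm,h,out)
E
```

```text
{'t': 19.017, 'q': [0.103, -0.182, 1.594, 0.001, 1.734, -1.321], 'tool_pos': [0.48, 0.101, 0.305], 'orientation': [-0.23, -3.128, -0.0], 'force': [0.995, 0.583, -1.807], 'opening': 0.034}
19.997823536396027
[[-0.989  0.146 -0.005]
 [ 0.146  0.989  0.   ]
 [ 0.005 -0.    -1.   ]]
L -30 [(1, [(0, -32)]), (0, []), (25, [(-100, -22)]), (44, [(-100, -32)])]
L -15 [(0, []), (0, []), (16, [(-100, 11)]), (41, [(-100, -11)])]
L 0 [(0, []), (1, [(20, 0)]), (10, [(-100, 32)]), (34, [(-100, 22)])]
L 14.4 [(1, [(20, -22)]), (0, []), (5, [(60, 43)]), (24, [(-90, 43)])]
L 30 [(1, [(100, 43)]), (2, [(-20, 0)]), (5, [(70, 22)]), (14, [(-50, 43)])]
L 45 [(0, []), (1, [(-100, -32)]), (5, [(70, 0)]), (15, [(-10, 43)])]
L 60 [(1, [(-30, 0)]), (0, []), (6, [(70, -43)]), (17, [(0, 43)])]
L 104.4 [(3, [(-20, 22)]), (0, []), (23, [(60, 11)]), (44, [(30, 32)])]
R -30 [(3, [(-70, -43)]), (5, [(-80, -43)]), (0, []), (2, [(-40, -43)])]
R -15 [(5, [(-80, -43)]), (7, [(-90, -43)]), (2, [(-60, -43)]), (3, [(-50, -43)])]
R 0 [(6, [(-100, -43)]), (13, [(-100, -43)]), (4, [(-70, -43)]), (11, [(-100, -43)])]
R 14.4 [(7, [(-100, -22)]), (14, [(-100, -11)]), (7, [(-100, -43)]), (13, [(-100, -43)])]
R 30 [(8, [(-100, -11)]), (11, [(-100, 22)]), (7, [(-100, -22)]), (15, [(-100, -22)])]
R 45 [(12, [(-100, 11)]), (9, [(-100, 32)]), (11, [(-100, 0)]), (18, [(-100, 0)])]
R 60 [(8, [(-90, -22)]), (8, [(-70, 11)]), (14, [(-100, 32)]), (16, [(-100, 32)])]
R 104.4 [(5, [(-80, 32)]), (4, [(-50, 32)]), (3, [(-90, 32)]), (4, [(-60, 22)])]
```

>>> {"op": "arm_command", "data": {"deltas": [[[0.4, -2.3, 0, 0, 0, -6.9], [0.4, -2.3, 0, 0, 0, -6.9], [0.4, -2.3, 0, 0, 0, -6.9], [0.4, -2.3, 0, 0, 0, -6.9], [0.4, -2.3, 0, 0, 0, -6.9], [0.4, -2.3, 0, 0, 0, -6.9], [0.4, -2.3, 0, 0, 0, -6.9], [0.4, -2.3, 0, 0, 0, -6.9], [0.4, -2.3, 0, 0, 0, -6.9], [0.4, -2.3, 0, 0, 0, -6.9], [0.4, -2.3, 0, 0, 0, -6.9], [0.4, -2.3, 0, 0, 0, -6.9]]]}}

```text
t: 20.02
tool_pos: [0.5257, -0.1661, 0.3062]
orientation: [2.235, 2.202, -0.003]
force: [0.2, -0.0, -1.4]
opening: 0.0335
gripper_force: 20.0
```

>>> {"op": "arm_command", "data": {"deltas": [[[0, 0, 0, 0, 0, -6.9], [0, 0, 0, 0, 0, -6.9], [0, 0, 0, 0, 0, 0], [0, 0, 0, 0, 0, 0]]]}}

```text
t: 20.35
tool_pos: [0.5256, -0.1648, 0.3066]
orientation: [2.473, 1.93, -0.004]
force: [-0.8, 0.5, -1.6]
opening: 0.0338
gripper_force: 20.0
```

```bash
cat >> h.py <<'E'
D={"L":(.5286,-.1739),"R":(.5584,-.2901)}
def reld(n,h=-15):
    s=st(); print("to go cm",((np.array(D[n])-np.array(s["tool_pos"])[:2])*100).round(2),"z",s["tool_pos"][2],"rot",err(up(h)).round(2),"grip",s["gripper_force"])
E
python3 - <<'E'
from h import *
reld("L"); w=eyes.read_camera("wrist"); cv2.imwrite("pics/w13.png",w); cw=cam("wrist"); np.savez("w13.npz",K=cw[0],R=cw[1],t=cw[2])
m=cv2.inRange(cv2.cvtColor(w,cv2.COLOR_BGR2HSV),(22,150,100),(35,255,255)); n,l,q,c=cv2.connectedComponentsWithStats(m); ct=cam("top")
for k in range(1,n):
    if q[k,4]>150:
        cc=cv2.minAreaRect(np.argwhere(l==k)[:,::-1].astype(np.float32)); print(q[k],np.round(cc[0],1),np.round(cc[1],1),onz(cw,cc[0],.056).round(4))
        for u in((427.0,257.53),(382.66,268.55)):
            p,e=cross(ct,u,cw,cc[0]); e<.01 and print("  ",p.round(4),round(e,4))
E
```

```text
{'t': 20.35, 'q': [-0.394, -0.024, 1.445, -0.004, 1.718, -0.149], 'tool_pos': [0.526, -0.165, 0.307], 'orientation': [2.473, 1.93, -0.004], 'force': [-0.82, 0.487, -1.59], 'opening': 0.034}
to go cm [ 0.3  -0.91] z 0.3066338575579841 rot [ 0.29  0.04 -0.94] grip 19.999813735485077
[ 287  170   66   67 2503] [319.7 203.5] [50.2 50.7] [ 0.5302 -0.1718  0.056 ]
   [ 0.5294 -0.1756  0.0348] 0.0004
[ 340  258   58   45 1180] [367.7 287.4] [46.1 42.9] [ 0.5622 -0.2864  0.056 ]
   [ 0.561  -0.2919  0.0431] 0.0036
```

>>> {"op": "arm_command", "data": {"deltas": [[[0.34, -0.85, 0, 0.29, 0.04, -0.94], [0, 0, -4, 0, 0, 0], [0, 0, -4, 0, 0, 0], [0, 0, -4, 0, 0, 0], [0, 0, -4, 0, 0, 0], [0, 0, -4, 0, 0, 0], [0, 0, -2.6, 0, 0, 0], [0, 0, 0, 0, 0, 0], [0, 0, 0, 0, 0, 0]]]}}

```text
t: 21.15
tool_pos: [0.5279, -0.1727, 0.0808]
orientation: [-2.493, -1.909, 0.001]
force: [0.7, -0.4, 0.2]
opening: 0.0332
gripper_force: 20.0
```

```bash
python3 - <<'E'
from h import *
D["L"]=(.529,-.1733); reld("L")
E
```

```text
{'t': 21.15, 'q': [-0.409, 0.095, 1.737, 0.0, 1.311, -0.145], 'tool_pos': [0.528, -0.173, 0.081], 'orientation': [-2.493, -1.909, 0.001], 'force': [0.651, -0.37, 0.169], 'opening': 0.033}
to go cm [ 0.11 -0.06] z 0.0807726531119256 rot [-0.06 -0.09  0.11] grip 19.99914586544037
```

>>> {"op": "arm_command", "data": {"deltas": [[[0.1, 0, -1.2, 0, 0, 0], [0, 0, -1.2, 0, 0, 0], [0, 0, 0, 0, 0, 0], [0, 0, 0, 0, 0, 0], [0, 0, 0, 0, 0, 0]]]}}

```text
t: 21.57
tool_pos: [0.5307, -0.1732, 0.0589]
orientation: [2.493, 1.907, 0.003]
force: [-0.4, 0.5, -1.2]
opening: 0.0336
gripper_force: 20.0
```

>>> {"op": "arm_command", "data": {"deltas": [[[0, 0, -0.4, 0, 0, 0], [0, 0, -0.3, 0, 0, 0], [0, 0, 0, 0, 0, 0], [0, 0, 0, 0, 0, 0], [0, 0, 0, 0, 0, 0]]]}}

```text
t: 21.98
tool_pos: [0.5301, -0.1729, 0.0511]
orientation: [2.494, 1.908, 0.002]
force: [-0.9, -0.7, -0.8]
opening: 0.0334
gripper_force: 20.0
```

>>> {"op": "arm_command", "data": {"deltas": [[[0, 0, -0.4, 0, 0, 0], [0, 0, 0, 0, 0, 0], [0, 0, 0, 0, 0, 0], [0, 0, 0, 0, 0, 0]]]}}

```text
t: 22.32
tool_pos: [0.5303, -0.173, 0.0472]
orientation: [2.494, 1.908, 0.002]
force: [0.4, 0.4, -0.7]
opening: 0.0335
gripper_force: 20.0
```

>>> {"op": "arm_command", "data": {"deltas": [[[-0.1, 0, -0.2, 0, 0, 0], [0, 0, 0, 0, 0, 0], [0, 0, 0, 0, 0, 0], [0, 0, 0, 0, 0, 0]]]}}

```text
t: 22.65
tool_pos: [0.5302, -0.1733, 0.0465]
orientation: [2.493, 1.907, 0.004]
force: [-1.0, 0.8, 7.1]
opening: 0.0336
gripper_force: 20.0
```

```bash
python3 - <<'E'
from h import *
F=[]
for k in range(6): eyes.read_camera("top"); F.append(monitor.read_state()["force"])
print(np.mean(F,0)); t=eyes.read_camera("top"); w=eyes.read_camera("wrist")
ct,cw=cam("top"),cam("wrist")
for nm,im,c in(("top",t,ct),("wrist",w,cw)):
    m=cv2.inRange(cv2.cvtColor(im,cv2.COLOR_BGR2HSV),(22,150,100),(35,255,255)); n,l,q,ce=cv2.connectedComponentsWithStats(m)
    for k in range(1,n):
        if q[k,4]>60: print(nm,q[k],ce[k].round(1),onz(c,ce[k],.056).round(4))
E
```

```text
[-0.62158876  1.18955015  6.99725144]
top [214 304  26  22 348] [226.5 314.5] [0.4066 0.23   0.056 ]
top [511 402  18  11  70] [519.7 408. ] [ 0.1767 -0.5214  0.056 ]
wrist [ 238  205  145   98 6296] [309.9 254.6] [ 0.5324 -0.155   0.056 ]
wrist [348 422  33  37 865] [364.5 442.6] [ 0.5327 -0.2714  0.056 ]
```

>>> {"op": "arm_command", "data": {"deltas": [[[0, 0, 0.1, 0, 0, 0], [0, 0, 0, 0, 0, 0], [0, 0, 0, 0, 0, 0], [0, 0, 0, 0, 0, 0], [0, 0, 0, 0, 0, 0]]], "gripper": 0.3}}

```text
t: 23.47
tool_pos: [0.5289, -0.1729, 0.0458]
orientation: [2.495, 1.908, 0.002]
force: [-0.9, -0.8, -0.1]
opening: 0.0592
gripper_force: 0.0
```

>>> {"op": "arm_command", "data": {"deltas": [[[0, 0, 1, 0, 0, 0], [0, 0, 2, 0, 0, 0], [0, 0, 3, 0, 0, 0], [0, 0, 4, 0, 0, 0], [0, 0, 4, 0, 0, 0], [0, 0, 4, 0, 0, 0], [0, 0, 4, 0, 0, 0], [0, 0, 4, 0, 0, 0], [0, 0, 0, 0, 0, 0]]]}}

```text
t: 24.22
tool_pos: [0.532, -0.1742, 0.3173]
orientation: [2.484, 1.9, 0.013]
force: [0.8, 0.4, 1.1]
opening: 0.0603
gripper_force: 0.0
```

```bash
python3 - <<'E'
from h import *
st(); t=eyes.read_camera("top"); w=eyes.read_camera("wrist"); cv2.imwrite("pics/w14.png",w); cv2.imwrite("pics/t14.png",t)
cw=cam("wrist"); np.savez("w14.npz",K=cw[0],R=cw[1],t=cw[2])
m=cv2.inRange(cv2.cvtColor(w,cv2.COLOR_BGR2HSV),(22,150,100),(35,255,255)); n,l,q,ce=cv2.connectedComponentsWithStats(m)
for k in range(1,n):
    if q[k,4]>150:
        r=cv2.minAreaRect(np.argwhere(l==k)[:,::-1].astype(np.float32)); print("yellow",q[k],np.round(r[0],1),np.round(r[1],1),onz(cw,r[0],.056).round(4))
d=(w.max(axis=2)<60).astype(np.uint8); n,l,q,ce=cv2.connectedComponentsWithStats(d)
for k in range(1,n):
    if 400<q[k,4]<3500: print("dark",q[k],ce[k].round(1),"at cap height",onz(cw,ce[k],.1).round(4))
E
```

```text
{'t': 24.217, 'q': [-0.408, -0.014, 1.416, 0.0, 1.723, -0.143], 'tool_pos': [0.532, -0.174, 0.317], 'orientation': [2.484, 1.9, 0.013], 'force': [0.828, 0.449, 1.104], 'opening': 0.06}
yellow [ 278  162   65   66 1497] [310.1 195. ] [49. 49.] [ 0.528  -0.1683  0.056 ]
yellow [ 327  251   60   62 2169] [358.2 281.7] [47.9 47.4] [ 0.5565 -0.2862  0.056 ]
dark [296 194  24  25 474] [307.3 206. ] at cap height [ 0.5243 -0.1717  0.1   ]
```

Dark cap blob 24×25 px sits within the left dish: the buffer is standing. Back for the middle one.

>>> {"op": "arm_command", "data": {"deltas": [[[-0.5, 3.9, 0, 0, 0, 6.9], [-0.5, 3.9, 0, 0, 0, 6.9], [-0.5, 3.9, 0, 0, 0, 6.9], [-0.5, 3.9, 0, 0, 0, 6.9], [-0.5, 3.9, 0, 0, 0, 6.9], [-0.5, 3.9, 0, 0, 0, 6.9], [-0.5, 3.9, 0, 0, 0, 6.9], [-0.5, 3.9, 0, 0, 0, 6.9], [-0.5, 3.9, 0, 0, 0, 6.9], [-0.5, 3.9, 0, 0, 0, 6.9], [-0.5, 3.9, 0, 0, 0, 6.9], [-0.5, 3.9, 0, 0, 0, 6.9]]], "gripper": 0.02}}

```text
t: 25.32
tool_pos: [0.4676, 0.2965, 0.3041]
orientation: [-0.6, -3.082, -0.0]
force: [1.4, -0.3, -0.2]
opening: 0.0474
gripper_force: 0.0
```

>>> {"op": "arm_command", "data": {"deltas": [[[0, 0, 0, 0, 0, 6.9], [0, 0, 0, 0, 0, 6.9], [0, 0, 0, -0.77, -5.77, 0], [0, 0, 0, -0.77, -5.77, 0], [0, 0, 0, -0.77, -5.77, 0], [0, 0, 0, -0.77, -5.77, 0], [0, 0, 0, -0.77, -5.77, 0], [0, 0, 0, -0.77, -5.77, 0], [0, 0, 0, 0, 0, 0]]]}}

```text
t: 26.07
tool_pos: [0.4653, 0.2941, 0.2991]
orientation: [0.182, 2.528, -0.051]
force: [-0.8, -1.2, -1.6]
opening: 0.0472
gripper_force: 0.0
```

```bash
python3 - <<'E'
from h import *
rel(1); s=monitor.read_state(); print("to along 110 cm",((M[1]+.052*OUT-np.array(s["tool_pos"]))*100).round(2))
E
```

```text
{'t': 26.067, 'q': [0.812, -0.439, 1.94, -0.504, 1.292, -0.56], 'tool_pos': [0.465, 0.294, 0.299], 'orientation': [0.182, 2.528, -0.051], 'force': [-0.785, -1.196, -1.613], 'opening': 0.047}
along 297.0 ry 11.4 perp -35.6 F_out -0.97 roterr [-0.25 -0.12  0.54]
to along 110 cm [  7.59  -2.16 -17.35]
```

>>> {"op": "arm_command", "data": {"deltas": [[[1.52, -0.43, -3.47, -0.25, -0.12, 0.54], [1.52, -0.43, -3.47, 0, 0, 0], [1.52, -0.43, -3.47, 0, 0, 0], [1.52, -0.43, -3.47, 0, 0, 0], [1.52, -0.43, -3.47, 0, 0, 0], [0, 0, 0, 0, 0, 0], [0, 0, 0, 0, 0, 0], [0, 0, 0, 0, 0, 0]]]}}

```text
t: 26.73
tool_pos: [0.5457, 0.2734, 0.1337]
orientation: [0.176, 2.524, -0.045]
force: [-0.5, -0.2, 0.2]
opening: 0.0474
gripper_force: 0.0
```

```bash
python3 - <<'E'
from h import *
rel(1); s=monitor.read_state(); print("to along 50 cm",((M[1]-.008*OUT-np.array(s["tool_pos"]))*100).round(2))
w=eyes.read_camera("wrist"); cw=cam("wrist")
for k in(1,2): print(proj(cw,M[k]).round(1),blob(w,*proj(cw,M[k]+.004*OUT),30,70))
E
```

```text
{'t': 26.733, 'q': [0.646, -0.214, 2.072, -0.54, 0.894, -0.526], 'tool_pos': [0.546, 0.273, 0.134], 'orientation': [0.176, 2.524, -0.045], 'force': [-0.484, -0.17, 0.211], 'opening': 0.047}
along 114.2 ry 1.5 perp -8.1 F_out 0.44 roterr [-0.42  0.1   0.26]
to along 50 cm [ 2.97 -0.55 -5.72]
[311.2 236.7] (array([311.21579805, 237.17019544]), array([  11,   10,   39,   40, 1228], dtype=int32))
[217.1 237.5] (array([218.42932331, 238.51729323]), array([  13,   10,   42,   40, 1330], dtype=int32))
```

>>> {"op": "arm_command", "data": {"deltas": [[[1.5, -0.23, -2.86, -0.42, 0.1, 0.26], [1.5, -0.23, -2.86, 0, 0, 0], [0, 0, 0, 0, 0, 0], [0, 0, 0, 0, 0, 0], [0, 0, 0, 0, 0, 0]]]}}

```text
t: 27.2
tool_pos: [0.5761, 0.2702, 0.0785]
orientation: [0.166, 2.523, -0.05]
force: [-0.2, 0.2, 0.2]
opening: 0.0475
gripper_force: 0.0
```

```bash
python3 - <<'E'
from h import *
rel(1); s=monitor.read_state(); print("to along 10 cm",((M[1]-.048*OUT+.001*RY-np.array(s["tool_pos"]))*100).round(2))
E
```

```text
{'t': 27.2, 'q': [0.602, -0.073, 2.057, -0.588, 0.764, -0.487], 'tool_pos': [0.576, 0.27, 0.078], 'orientation': [0.166, 2.523, -0.05], 'force': [-0.216, 0.159, 0.175], 'opening': 0.047}
along 51.4 ry 2.3 perp -1.5 F_out 0.28 roterr [-0.09  0.18 -0.09]
to along 10 cm [ 2.21 -0.43 -3.48]
```

>>> {"op": "arm_command", "data": {"deltas": [[[0.35, -0.15, -0.7, 0, 0, 0], [0.46, -0.07, -0.7, 0, 0, 0], [0.46, -0.07, -0.7, 0, 0, 0], [0.46, -0.07, -0.7, 0, 0, 0], [0.46, -0.07, -0.7, 0, 0, 0], [0, 0, 0, 0, 0, 0], [0, 0, 0, 0, 0, 0], [0, 0, 0, 0, 0, 0]]]}}

```text
t: 27.87
tool_pos: [0.597, 0.2645, 0.0401]
orientation: [0.166, 2.526, -0.053]
force: [-0.4, -0.4, -0.5]
opening: 0.0471
gripper_force: 0.0
```

```bash
python3 - <<'E'
from h import *
rel(1); s=monitor.read_state(); print("to along 0 cm",((M[1]-.058*OUT+.0005*RY-np.array(s["tool_pos"]))*100).round(2))
E
```

```text
{'t': 27.867, 'q': [0.567, 0.031, 2.035, -0.625, 0.683, -0.459], 'tool_pos': [0.597, 0.264, 0.04], 'orientation': [0.166, 2.526, -0.053], 'force': [-0.37, -0.374, -0.456], 'opening': 0.047}
along 7.7 ry -0.5 perp 2.9 F_out -0.19 roterr [ 0.03 -0.   -0.05]
to along 0 cm [ 0.68  0.01 -0.46]
```

>>> {"op": "arm_command", "data": {"deltas": [[[0.34, 0, -0.23, 0, 0, 0], [0.34, 0, -0.23, 0, 0, 0], [0, 0, 0, 0, 0, 0], [0, 0, 0, 0, 0, 0], [0, 0, 0, 0, 0, 0]]]}}

```text
t: 28.28
tool_pos: [0.6039, 0.2646, 0.0358]
orientation: [0.166, 2.526, -0.053]
force: [-0.1, 0.4, 0.1]
opening: 0.0474
gripper_force: 0.0
```

>>> {"op": "arm_command", "data": {"deltas": [[[0, 0, 0, 0, 0, 0], [0, 0, 0, 0, 0, 0], [0, 0, 0, 0, 0, 0], [0, 0, 0, 0, 0, 0], [0, 0, 0, 0, 0, 0]]], "gripper": -1, "squeeze": 20}}

```text
t: 28.7
tool_pos: [0.6039, 0.2647, 0.0359]
orientation: [0.166, 2.526, -0.053]
force: [-0.8, 0.4, 1.1]
opening: 0.0335
gripper_force: 20.0
```

```bash
python3 - <<'E'
from h import *
rel(1)
E
```

```text
{'t': 28.7, 'q': [0.559, 0.053, 2.022, -0.629, 0.671, -0.458], 'tool_pos': [0.604, 0.265, 0.036], 'orientation': [0.166, 2.526, -0.053], 'force': [-0.752, 0.422, 1.092], 'opening': 0.033}
along 0.3 ry 0.6 perp -0.3 F_out 1.35 roterr [ 0.01  0.03 -0.07]
```

>>> {"op": "arm_command", "data": {"deltas": [[[-0.57, 0.08, 0.82, 0, 0, 0], [-1.14, 0.15, 1.64, 0, 0, 0], [-1.14, 0.15, 1.64, 0, 0, 0], [-1.14, 0.15, 1.64, 0, 0, 0], [-1.14, 0.15, 1.64, 0, 0, 0], [-2.28, 0.3, 3.28, 0, 0, 0], [-2.28, 0.3, 3.28, 0, 0, 0], [-2.28, 0.3, 3.28, 0, 0, 0], [-1.5, 0, 4, 0, 0, 0], [0, 0, 4, 0, 0, 0], [0, 0, 2.5, 0, 0, 0], [0, 0, 0, 0, 0, 0]]]}}

```text
t: 29.7
tool_pos: [0.4711, 0.2823, 0.3207]
orientation: [0.168, 2.518, -0.042]
force: [0.3, 0.8, -0.9]
opening: 0.0337
gripper_force: 20.0
```

>>> {"op": "arm_command", "data": {"deltas": [[[0, -3, 0, 0.77, 5.77, 0], [0, -4, 0, 0.77, 5.77, 0], [0, -4, 0, 0.77, 5.77, 0], [0, -4, 0, 0.77, 5.77, 0], [0, -4, 0, 0.77, 5.77, 0], [0, -4, 0, 0.77, 5.77, 0], [0.6, -2.5, 0, 0, 0, -6.9], [0.6, -2.5, 0, 0, 0, -6.9], [0.6, -2.5, 0, 0, 0, -6.9], [0.6, -2.5, 0, 0, 0, -6.9], [0.6, -2.5, 0, 0, 0, -6.9], [0.6, -2.5, 0, 0, 0, -6.9]]]}}

```text
t: 30.7
tool_pos: [0.5054, -0.0968, 0.3103]
orientation: [1.307, 2.846, -0.011]
force: [0.4, 0.6, -0.8]
opening: 0.0336
gripper_force: 20.0
```

```bash
python3 - <<'E'
from h import *
D["R"]=(.559,-.2895); reld("R")
E
```

```text
{'t': 30.7, 'q': [-0.282, -0.128, 1.537, -0.008, 1.724, -0.993], 'tool_pos': [0.505, -0.097, 0.31], 'orientation': [1.307, 2.846, -0.011], 'force': [0.43, 0.579, -0.824], 'opening': 0.034}
to go cm [  5.36 -19.27] z 0.3103294894473903 rot [ 6.900e-01  1.000e-02 -5.566e+01] grip 19.99312788248062
```

>>> {"op": "arm_command", "data": {"deltas": [[[0.53, -1.92, 0, 0.35, 0, -6.6], [0.53, -1.92, 0, 0.35, 0, -6.6], [0.53, -1.92, 0, 0, 0, -6.6], [0.53, -1.92, 0, 0, 0, -6.6], [0.53, -1.92, 0, 0, 0, -6.6], [0.53, -1.92, 0, 0, 0, -6.6], [0.53, -1.92, 0, 0, 0, -6.6], [0.53, -1.92, 0, 0, 0, -6.6], [0.53, -1.92, 0, 0, 0, -6.6], [0.53, -1.92, 0, 0, 0, -6.6], [0, 0, 0, 0, 0, 0], [0, 0, 0, 0, 0, 0]]]}}

```text
t: 31.7
tool_pos: [0.5582, -0.2879, 0.3098]
orientation: [2.646, 1.687, -0.001]
force: [-0.0, -0.3, -2.0]
opening: 0.0341
gripper_force: 20.0
```

```bash
python3 - <<'E'
from h import *
D["R"]=(.5585,-.2893); reld("R",-25)
w=eyes.read_camera("wrist"); cw=cam("wrist"); cv2.imwrite("pics/w15.png",w); np.savez("w15.npz",K=cw[0],R=cw[1],t=cw[2])
m=cv2.inRange(cv2.cvtColor(w,cv2.COLOR_BGR2HSV),(22,150,100),(35,255,255)); n,l,q,ce=cv2.connectedComponentsWithStats(m)
for k in range(1,n):
    if q[k,4]>150:
        r=cv2.minAreaRect(np.argwhere(l==k)[:,::-1].astype(np.float32)); print("yellow",q[k],np.round(r[0],1),np.round(r[1],1),onz(cw,r[0],.056).round(4),onz(cw,r[0],.063).round(4))
d=(w.max(axis=2)<60).astype(np.uint8); n,l,q,ce=cv2.connectedComponentsWithStats(d)
for k in range(1,n):
    if 250<q[k,4]<3500: print("dark",q[k],ce[k].round(1),"at cap height",onz(cw,ce[k],.1).round(4)); 
c14=ld("w14")
print("pred left cap",proj(cw,(.5243,-.1717,.1)))
E
```

```text
{'t': 31.7, 'q': [-0.556, 0.188, 1.216, -0.002, 1.735, -0.121], 'tool_pos': [0.558, -0.288, 0.31], 'orientation': [2.646, 1.687, -0.001], 'force': [-0.042, -0.251, -2.003], 'opening': 0.034}
to go cm [ 0.03 -0.14] z 0.309759982851827 rot [ 0.19  0.08 -0.04] grip 19.999194145202637
yellow [ 210   74   73   77 1601] [245.8 112.2] [57.7 52.5] [ 0.5309 -0.1711  0.056 ] [ 0.5318 -0.1718  0.063 ]
yellow [ 280  163   70   70 2567] [314.6 197.7] [51.4 51.2] [ 0.5591 -0.2867  0.056 ] [ 0.5596 -0.2856  0.063 ]
dark [248   0  58  17 305] [274.2   9.9] at cap height [ 0.6012 -0.1081  0.1   ]
dark [221 101  29  28 627] [234.8 114.2] at cap height [ 0.5261 -0.1728  0.1   ]
dark [ 44 141  30  24 453] [ 58.6 151.5] at cap height [ 0.35   -0.1303  0.1   ]
dark [ 439  397  134   53 2215] [513.2 430.7] at cap height [ 0.6637 -0.6491  0.1   ]
dark [  15  407  129   73 2353] [ 70.6 449.5] at cap height [ 0.1489 -0.4407  0.1   ]
dark [ 249  413   91   46 1484] [276.9 433.5] at cap height [ 0.3953 -0.5287  0.1   ]
pred left cap [232.59599403 114.00069297]
```

>>> {"op": "arm_command", "data": {"deltas": [[[0, 0, -4, 0.19, 0.08, 0], [0, 0, -4, 0, 0, 0], [0, 0, -4, 0, 0, 0], [0, 0, -4, 0, 0, 0], [0, 0, -4, 0, 0, 0], [0, 0, -2.5, 0, 0, 0], [0, 0, 0, 0, 0, 0], [0, 0, 0, 0, 0, 0], [0, 0, 0, 0, 0, 0]]]}}

```text
t: 32.5
tool_pos: [0.56, -0.2875, 0.0893]
orientation: [2.643, 1.688, 0.004]
force: [-0.2, -0.8, -1.0]
opening: 0.0339
gripper_force: 20.0
```

```bash
python3 - <<'E'
from h import *
D["R"]=(.558,-.2877); reld("R",-25)
E
```

```text
{'t': 32.5, 'q': [-0.556, 0.271, 1.522, 0.0, 1.342, -0.122], 'tool_pos': [0.56, -0.287, 0.089], 'orientation': [2.643, 1.688, 0.004], 'force': [-0.204, -0.791, -0.964], 'opening': 0.034}
to go cm [-0.2  -0.02] z 0.08933486558498954 rot [ 0.18  0.3  -0.12] grip 19.99864250421524
```

>>> {"op": "arm_command", "data": {"deltas": [[[-0.15, 0, -1.2, 0.18, 0.3, 0], [0, 0, -1.1, 0, 0, 0], [0, 0, 0, 0, 0, 0], [0, 0, 0, 0, 0, 0]]]}}

```text
t: 32.83
tool_pos: [0.5566, -0.287, 0.0629]
orientation: [-2.645, -1.687, 0.003]
force: [0.5, -0.9, -1.0]
opening: 0.0334
gripper_force: 20.0
```

>>> {"op": "arm_command", "data": {"deltas": [[[0, 0, -0.4, 0, 0, 0], [0, 0, -0.3, 0, 0, 0], [0, 0, -0.2, 0, 0, 0], [0, 0, -0.2, 0, 0, 0], [0, 0, 0, 0, 0, 0], [0, 0, 0, 0, 0, 0], [0, 0, 0, 0, 0, 0]]]}}

```text
t: 33.42
tool_pos: [0.5573, -0.2874, 0.053]
orientation: [-2.647, -1.688, 0.002]
force: [0.1, -0.4, 0.5]
opening: 0.0333
gripper_force: 20.0
```

```bash
python3 - <<'E'
from h import *
F=[]
for k in range(6): eyes.read_camera("top"); F.append(monitor.read_state()["force"])
print(np.mean(F,0)); reld("R",-25)
w=eyes.read_camera("wrist"); cw=cam("wrist")
d=(w.max(axis=2)<60).astype(np.uint8); n,l,q,ce=cv2.connectedComponentsWithStats(d)
for k in range(1,n):
    if 250<q[k,4]<5500: print("dark",q[k],ce[k].round(1),"at cap height",onz(cw,ce[k],.1).round(4))
print("left cap if tilted/level", proj(cw,(.525,-.1723,.1)),proj(cw,(.527,-.1790,.107)))
E
```

```text
[ 0.05768003 -0.78755604  0.4021544 ]
{'t': 33.717, 'q': [-0.558, 0.309, 1.546, -0.0, 1.289, -0.122], 'tool_pos': [0.557, -0.287, 0.053], 'orientation': [-2.647, -1.688, 0.002], 'force': [0.148, -0.756, 0.234], 'opening': 0.034}
to go cm [ 0.11 -0.27] z 0.05284515100348738 rot [-0.08 -0.14 -0.04] grip 19.999246895313263
dark [141  68  29  87 273] [160.9 111.7] at cap height [ 0.5434 -0.1896  0.1   ]
dark [ 251  412  125   47 1839] [306.  433.8] at cap height [ 0.5311 -0.3346  0.1   ]
left cap if tilted/level [88.8229134  87.48958265] [ 93.58920008 102.25876926]
```

>>> {"op": "arm_command", "data": {"deltas": [[[0, 0, -0.15, 0, 0, 0], [0, 0, 0, 0, 0, 0], [0, 0, 0, 0, 0, 0], [0, 0, 0, 0, 0, 0], [0, 0, 0, 0, 0, 0]]]}}

```text
t: 34.18
tool_pos: [0.5572, -0.2874, 0.0512]
orientation: [-2.647, -1.687, 0.002]
force: [0.4, -0.7, 0.5]
opening: 0.0338
gripper_force: 20.0
```

>>> {"op": "arm_command", "data": {"deltas": [[[0, 0, 0, 0, 0, 0], [0, 0, 0, 0, 0, 0], [0, 0, 0, 0, 0, 0], [0, 0, 0, 0, 0, 0], [0, 0, 0, 0, 0, 0], [0, 0, 0, 0, 0, 0]]], "gripper": 0.3}}

```text
t: 34.68
tool_pos: [0.5572, -0.2872, 0.0512]
orientation: [-2.647, -1.687, 0.002]
force: [-0.4, -0.2, 0.2]
opening: 0.0601
gripper_force: 0.0
```

>>> {"op": "arm_command", "data": {"deltas": [[[0, 0, 1, 0, 0, 0], [0, 0, 2, 0, 0, 0], [0, 0, 3, 0, 0, 0], [0, 0, 4, 0, 0, 0], [0, 0, 4, 0, 0, 0], [0, 0, 4, 0, 0, 0], [0, 0, 4, 0, 0, 0], [0, 0, 4, 0, 0, 0], [-3, 1, 0, 0, 0, 0], [-3, 1, 0, 0, 0, 0], [0, 0, 0, 0, 0, 0], [0, 0, 0, 0, 0, 0]]]}}

```text
t: 35.68
tool_pos: [0.4963, -0.267, 0.3123]
orientation: [-2.648, -1.687, 0.001]
force: [0.6, 0.3, 0.7]
opening: 0.0604
gripper_force: 0.0
```

```bash
cat > chk.py <<'E'
from h import *
import sys
st(); w=eyes.read_camera("wrist"); cw=cam("wrist"); cv2.imwrite(f"pics/{sys.argv[1]}.png",w); np.savez(sys.argv[1]+".npz",K=cw[0],R=cw[1],t=cw[2])
m=cv2.inRange(cv2.cvtColor(w,cv2.COLOR_BGR2HSV),(22,150,100),(35,255,255)); n,l,q,ce=cv2.connectedComponentsWithStats(m)
for k in range(1,n):
    if q[k,4]>150:
        r=cv2.minAreaRect(np.argwhere(l==k)[:,::-1].astype(np.float32)); print("yellow",q[k],np.round(r[0],1),np.round(r[1],1),round(r[2]),onz(cw,r[0],.058).round(4))
d=(w.max(axis=2)<60).astype(np.uint8); n,l,q,ce=cv2.connectedComponentsWithStats(d)
for k in range(1,n):
    p=onz(cw,ce[k],.107)
    if 250<q[k,4]<3500 and .48<p[0]<.62: print("dark",q[k],ce[k].round(1),p.round(4))
E
python3 chk.py w16
```

```text
{'t': 35.683, 'q': [-0.584, 0.016, 1.395, -0.0, 1.733, -0.148], 'tool_pos': [0.496, -0.267, 0.312], 'orientation': [-2.648, -1.687, 0.001], 'force': [0.572, 0.264, 0.729], 'opening': 0.06}
yellow [ 270   68   75   78 1981] [307.2 106.6] [56.7 55.3] 51 [ 0.5316 -0.173   0.058 ]
yellow [ 339  157   69   69 1505] [373.1 191.7] [49.7 51.1] 51 [ 0.5605 -0.2878  0.058 ]
dark [297 103  27  28 592] [309.9 116.4] [ 0.5299 -0.1849  0.107 ]
dark [365 198  27  26 529] [378.4 210.3] [ 0.5547 -0.2979  0.107 ]
```

>>> {"op": "arm_command", "data": {"deltas": [[[0, 0, 0, 0, 0, 0], [0, 0, 0, 0, 0, 0]]]}}

```text
t: 35.9
tool_pos: [0.4979, -0.2675, 0.3114]
orientation: [-2.647, -1.688, 0.002]
force: [1.0, 0.9, -0.5]
opening: 0.0605
gripper_force: 0.0
```

```bash
python3 chk.py w17
```

```text
{'t': 35.9, 'q': [-0.584, 0.021, 1.391, -0.0, 1.732, -0.148], 'tool_pos': [0.498, -0.268, 0.311], 'orientation': [-2.647, -1.688, 0.002], 'force': [0.984, 0.886, -0.453], 'opening': 0.06}
yellow [ 269   68   74   78 1983] [305.9 106.8] [56.9 55.5] 51 [ 0.5305 -0.1726  0.058 ]
yellow [ 337  158   70   69 1504] [371.6 192. ] [49.6 51.2] 52 [ 0.5592 -0.2871  0.058 ]
dark [295 103  28  28 594] [308.4 116.7] [ 0.5289 -0.1845  0.107 ]
dark [364 198  27  26 529] [377.1 210.7] [ 0.5537 -0.2975  0.107 ]
```

>>> {"op": "arm_command", "data": {"deltas": [[[0, 4, 0, 0, 0, 0], [0, 4, 0, 0, 0, 0], [0, 4, 0, 0, 0, 0], [0, 4, 0, 0, 0, 0], [0, 0, 0, 0, 0, 0], [0, 0, 0, 0, 0, 0], [0, 0, 0, 0, 0, 0]]]}}

```text
t: 36.53
tool_pos: [0.4976, -0.1076, 0.3112]
orientation: [-2.646, -1.689, 0.003]
force: [-0.0, 0.0, -0.1]
opening: 0.0601
gripper_force: 0.0
```

```bash
python3 chk.py w18; python3 - <<'E'
from h import *
ca,cb=ld("w17"),ld("w18"); a,b=cv2.imread("pics/w17.png"),cv2.imread("pics/w18.png")
def feats(im,c):
    o=[]
    for p in((.5299,-.1849,.107),(.5547,-.2979,.107)):
        o.append(blob(im,*proj(c,p).round(),30,60)[0])
    m=cv2.inRange(cv2.cvtColor(im,cv2.COLOR_BGR2HSV),(22,150,100),(35,255,255)); n,l,q,ce=cv2.connectedComponentsWithStats(m)
    for p in((.5316,-.173,.058),(.5605,-.2878,.058)):
        u=proj(c,p); k=min(range(1,n),key=lambda k:np.linalg.norm(ce[k]-u)+(1e3 if q[k,4]<300 else 0))
        h=cv2.convexHull(np.argwhere(l==k)[:,::-1].astype(np.int32)); mm=cv2.moments(h); o.append(np.array([mm["m10"],mm["m01"]])/mm["m00"])
    return o
fa,fb=feats(a,ca),feats(b,cb)
for n,x,y in zip(("capL","capR","dishL","dishR"),fa,fb):
    p,e=cross(ca,x,cb,y); print(n,np.round(x,1),np.round(y,1),p.round(4),round(e,4))
E
```

```text
{'t': 36.533, 'q': [-0.314, -0.131, 1.538, 0.0, 1.737, 0.121], 'tool_pos': [0.498, -0.108, 0.311], 'orientation': [-2.646, -1.689, 0.003], 'force': [-0.03, 0.036, -0.131], 'opening': 0.06}
yellow [ 330  204   68   66 1474] [363.8 237.7] [49.2 49.7] 52 [ 0.5296 -0.1739  0.058 ]
yellow [407 277  46  44 780] [431.3 298.8] [46.7 21.9] 45 [ 0.5745 -0.2806  0.058 ]
dark [ 305    0   82  104 1113] [347.9  67.3] [ 0.5805 -0.0013  0.107 ]
dark [ 268   69   80   89 3260] [306.3 114.7] [ 0.5275 -0.0228  0.107 ]
dark [ 295   73  118  116 1629] [357. 130.] [ 0.566  -0.0563  0.107 ]
dark [361 248  25  27 515] [372.9 260.4] [ 0.5287 -0.1861  0.107 ]
capL [308.4 116.7] [372.9 260.4] [ 0.5288 -0.1846  0.1109] 0.0002
capR [377.1 210.7] [432.9 333.9] [ 0.5554 -0.2988  0.1015] 0.0028
dishL [305.6 107.1] [363.7 236.9] [ 0.53   -0.1728  0.0584] 0.0002
dishR [371.7 191.9] [430.1 298.2] [ 0.5679 -0.2903  0.0388] 0.0148
```

>>> {"op": "arm_command", "data": {"deltas": [[[0, -4, 0, 0, 0, 0], [0, -4, 0, 0, 0, 0], [0, 0, 0, 0, 0, 0], [0, 0, 0, 0, 0, 0], [0, 0, 0, 0, 0, 0]]], "gripper": 1}}

```text
t: 37.0
tool_pos: [0.4969, -0.1887, 0.3108]
orientation: [-2.648, -1.683, 0.003]
force: [0.1, -0.1, 1.0]
opening: 0.0889
gripper_force: 0.0
```

```bash
python3 chk.py w19
```

```text
{'t': 37.0, 'q': [-0.46, -0.069, 1.481, 0.0, 1.734, -0.021], 'tool_pos': [0.497, -0.189, 0.311], 'orientation': [-2.648, -1.683, 0.003], 'force': [0.129, -0.075, 0.988], 'opening': 0.089}
yellow [ 301  138   72   72 1681] [337.2 174.2] [52.  52.6] 50 [ 0.531  -0.1725  0.058 ]
yellow [ 365  219   67   58 1360] [397.8 250.9] [46.9 49. ] 53 [ 0.5593 -0.2853  0.058 ]
dark [330 178  26  27 550] [342.7 190.7] [ 0.5291 -0.1841  0.107 ]
dark [394 262  26  27 512] [406.2 275.1] [ 0.5542 -0.2961  0.107 ]
```

>>> {"op": "arm_command", "data": {"deltas": [[[0, -4, 0.5, 0, 0, 0], [0, -4, 0.5, 0, 0, 0], [0, -4, 0.5, 0, 0, 0], [0, -4, 0.5, 0, 0, 0], [0, -4, 0, 0, 0, 0], [0, 0, 0, 0, 0, 0], [0, 0, 0, 0, 0, 0], [0, 0, 0, 0, 0, 0]]]}}

```text
t: 37.72
tool_pos: [0.4975, -0.3865, 0.331]
orientation: [-2.646, -1.687, 0.002]
force: [-0.1, -0.9, 1.6]
opening: 0.0931
gripper_force: 0.0
```

```bash
python3 chk.py w20; cat > tri.py <<'E'
from h import *
import sys
def feats(im,c):
    o=[]
    for p in((.5289,-.1849,.109),(.5547,-.2979,.107)):
        b,q=blob(im,*proj(c,p).round(),30,60); o.append((b,q[4]))
    m=cv2.inRange(cv2.cvtColor(im,cv2.COLOR_BGR2HSV),(22,150,100),(35,255,255)); n,l,q,ce=cv2.connectedComponentsWithStats(m)
    for p in((.530,-.173,.058),(.5598,-.2878,.058)):
        u=proj(c,p); k=min(range(1,n),key=lambda k:np.linalg.norm(ce[k]-u)+(1e3 if q[k,4]<300 else 0))
        h=cv2.convexHull(np.argwhere(l==k)[:,::-1].astype(np.int32)); mm=cv2.moments(h); o.append((np.array([mm["m10"],mm["m01"]])/mm["m00"],mm["m00"]))
    return o
N=sys.argv[1:]; C=[ld(n) for n in N]; F=[feats(cv2.imread(f"pics/{n}.png"),c) for n,c in zip(N,C)]
for j,nm in enumerate(("capL","capR","dishL","dishR")):
    L=[ray(c,f[j][0]) for c,f in zip(C,F)]; A=[np.eye(3)-np.outer(d,d) for o,d in L]
    X=np.linalg.solve(sum(A),sum(a@o for a,(o,d) in zip(A,L)))
    print(nm,X.round(4),[round(float(np.linalg.norm(a@(X-o)))*1000,1) for a,(o,d) in zip(A,L)],[int(f[j][1]) for f in F])
E
python3 tri.py w17 w19 w20; python3 tri.py w19 w20
```

```text
{'t': 37.717, 'q': [-0.742, 0.205, 1.158, -0.0, 1.782, -0.307], 'tool_pos': [0.498, -0.387, 0.331], 'orientation': [-2.646, -1.687, 0.002], 'force': [-0.082, -0.946, 1.643], 'opening': 0.093}
yellow [223   0  74  44 936] [258.8   4. ] [54.6 55.9] 47 [ 0.5291 -0.1767  0.058 ]
yellow [ 294   56   71   76 1788] [329.5  93.5] [54.9 53.6] 52 [ 0.5602 -0.2883  0.058 ]
dark [242   0  27  13 260] [255.5   4.8] [ 0.5261 -0.1906  0.107 ]
dark [317  89  26  27 542] [329.9 101.9] [ 0.5542 -0.2985  0.107 ]bash:  2563 Segmentation fault         python3 tri.py w17 w19 w20
bash:  2573 Segmentation fault         python3 tri.py w19 w20
```

>>> {"op": "arm_command", "data": {"deltas": [[[0.56, 3.5, -0.4, 0, 0, 1.7], [0.56, 3.5, -0.4, 0, 0, 1.7], [0.56, 3.5, -0.4, 0, 0, 1.7], [0.56, 3.5, -0.4, 0, 0, 1.7], [0.56, 3.5, -0.4, 0, 0, 1.7], [0.56, 3.5, 0, 0, 0, 1.7], [0, 0, 0, 0, 0, 0], [0, 0, 0, 0, 0, 0], [0, 0, 0, 0, 0, 0]]], "gripper": 0.3}}

```text
t: 38.52
tool_pos: [0.5309, -0.1763, 0.3121]
orientation: [-2.486, -1.92, 0.002]
force: [-1.3, -1.3, 1.3]
opening: 0.0605
gripper_force: 0.0
```

```bash
python3 chk.py w21; python3 - <<'E'
from h import *
D["L"]=(.531,-.176); reld("L",-15)
# where the fingertip centre line falls: reported TCP+25 mm up
E
```

```text
{'t': 38.517, 'q': [-0.412, 0.004, 1.407, -0.001, 1.732, -0.156], 'tool_pos': [0.531, -0.176, 0.312], 'orientation': [-2.486, -1.92, 0.002], 'force': [-1.326, -1.321, 1.264], 'opening': 0.061}
yellow [ 280  163   68   67 1568] [313.7 196.2] [50.3 51. ] 61 [ 0.5298 -0.1737  0.058 ]
yellow [ 330  249   60   50 1219] [360.3 279.4] [46.1 47.2] 62 [ 0.5586 -0.2866  0.058 ]
dark [303 203  26  26 523] [315.4 215.5] [ 0.5287 -0.1857  0.107 ]
dark [351 293  24  26 476] [362.9 305.7] [ 0.5537 -0.2974  0.107 ]
{'t': 38.567, 'q': [-0.413, 0.005, 1.407, -0.001, 1.732, -0.156], 'tool_pos': [0.531, -0.177, 0.312], 'orientation': [-2.487, -1.918, 0.002], 'force': [-0.38, 0.022, -0.469], 'opening': 0.06}
to go cm [0.02 0.11] z 0.31187501978405807 rot [-0.01 -0.11 -0.28] grip 0.0
```

>>> {"op": "arm_command", "data": {"deltas": [[[0, 0.1, -4, 0, 0, 0], [0, 0, -4, 0, 0, 0], [0, 0, -4, 0, 0, 0], [0, 0, -4, 0, 0, 0], [0, 0, -3.5, 0, 0, 0], [0, 0, -2, 0, 0, 0], [0, 0, -2, 0, 0, 0], [0, 0, -2, 0, 0, 0], [0, 0, 0, 0, 0, 0], [0, 0, 0, 0, 0, 0]]]}}

```text
t: 39.4
tool_pos: [0.5295, -0.1769, 0.0553]
orientation: [-2.486, -1.913, 0.005]
force: [0.5, -0.1, 0.7]
opening: 0.0602
gripper_force: 0.0
```

>>> {"op": "arm_command", "data": {"deltas": [[[0, 0, 0, 0, 0, 0], [0, 0, 0, 0, 0, 0], [0, 0, 0, 0, 0, 0], [0, 0, 0, 0, 0, 0], [0, 0, 0, 0, 0, 0]]], "gripper": -1, "squeeze": 10}}

```text
t: 39.82
tool_pos: [0.5314, -0.1765, 0.0572]
orientation: [-2.487, -1.917, 0.002]
force: [1.0, 1.2, 0.5]
opening: 0.0337
gripper_force: 10.0
```

>>> {"op": "arm_command", "data": {"deltas": [[[0, 0, 0.4, 0, 0, 0], [0, 0, 0.5, 0, 0, 0], [-0.1, 0.8, 0, 0, 0, 0], [0, 0, 0, 0, 0, 0], [0, 0, -0.5, 0, 0, 0], [0, 0, -0.4, 0, 0, 0], [0, 0, -0.3, 0, 0, 0], [0, 0, -0.2, 0, 0, 0], [0, 0, 0, 0, 0, 0], [0, 0, 0, 0, 0, 0], [0, 0, 0, 0, 0, 0]]]}}

```text
t: 40.73
tool_pos: [0.5297, -0.1682, 0.0512]
orientation: [-2.486, -1.916, 0.003]
force: [-1.9, 2.0, 2.4]
opening: 0.0338
gripper_force: 10.0
```

>>> {"op": "arm_command", "data": {"deltas": [[[0, 0, 0, 0, 0, 0], [0, 0, 0, 0, 0, 0], [0, 0, 0, 0, 0, 0], [0, 0, 0, 0, 0, 0], [0, 0, 0, 0, 0, 0]]], "gripper": 0.3}}

```text
t: 41.15
tool_pos: [0.5298, -0.1685, 0.0512]
orientation: [-2.487, -1.916, 0.003]
force: [-0.2, 0.5, 0.9]
opening: 0.0594
gripper_force: 0.0
```

>>> {"op": "arm_command", "data": {"deltas": [[[0, 0, 1, 0, 0, 0], [0, 0, 2, 0, 0, 0], [0, 0, 3, 0, 0, 0], [0, 0, 4, 0, 0, 0], [0, 0, 4, 0, 0, 0], [0, 0, 4, 0, 0, 0], [0, 0, 4, 0, 0, 0], [0, 0, 4, 0, 0, 0], [-1.7, 0, 0, 0, 0, -3.3], [-1.7, 0, 0, 0, 0, -3.3], [0, 0, 0, 0, 0, -3.3], [0, 0, 0, 0, 0, 0]]]}}

```text
t: 42.15
tool_pos: [0.4955, -0.1685, 0.3128]
orientation: [-2.646, -1.691, 0.001]
force: [0.1, -1.1, -0.1]
opening: 0.0604
gripper_force: 0.0
```

```bash
python3 chk.py w22
```

```text
{'t': 42.15, 'q': [-0.426, -0.094, 1.501, 0.0, 1.736, 0.008], 'tool_pos': [0.495, -0.169, 0.313], 'orientation': [-2.646, -1.691, 0.001], 'force': [0.094, -1.122, -0.137], 'opening': 0.06}
yellow [ 309  154   70   70 1478] [344.3 189.4] [50.9 51.2] 51 [ 0.5304 -0.1723  0.058 ]
yellow [ 372  233   65   53 1302] [403.7 264.7] [46.4 48.6] 53 [ 0.5593 -0.2854  0.058 ]
dark [335 186  25  27 526] [347.  199.3] [ 0.5287 -0.1747  0.107 ]
dark [400 277  25  23 328] [413.3 286.2] [ 0.5566 -0.2924  0.107 ]
```

>>> {"op": "arm_command", "data": {"deltas": [[[0, -3.4, 0, 0, 0, 0], [0, -3.4, 0, 0, 0, 0], [0, -3, 0, 0, 0, 0], [0, 0, 0, 0, 0, 0], [0, 0, 0, 0, 0, 0], [0, 0, 0, 0, 0, 0]]], "gripper": 1}}

```text
t: 42.7
tool_pos: [0.4959, -0.266, 0.311]
orientation: [-2.641, -1.695, 0.002]
force: [0.8, -1.1, -0.9]
opening: 0.0919
gripper_force: 0.0
```

```bash
python3 chk.py w23
```

```text
{'t': 42.7, 'q': [-0.584, 0.016, 1.397, 0.0, 1.732, -0.154], 'tool_pos': [0.496, -0.266, 0.311], 'orientation': [-2.641, -1.695, 0.002], 'force': [0.798, -1.083, -0.852], 'opening': 0.092}
yellow [ 272   69   74   78 1962] [308.8 107.2] [56.8 55.3] 51 [ 0.5307 -0.172   0.058 ]
yellow [ 340  159   69   69 1524] [374.6 193.1] [49.8 51.6] 52 [ 0.56   -0.2872  0.058 ]
dark [318   0  54  11 338] [344.8   5.4] [ 0.5959 -0.1098  0.107 ]
dark [294  94  27  29 606] [307.  107.7] [ 0.5287 -0.1743  0.107 ]
dark [366 198  27  27 537] [379.1 211.1] [ 0.5538 -0.2963  0.107 ]
```

>>> {"op": "arm_command", "data": {"deltas": [[[-3.5, -2.2, 0, 0, 0, 0], [-3.5, -2.2, 0, 0, 0, 0], [-3.5, -2.2, 0, 0, 0, 0], [0, 0, 0, 0, 0, 0], [0, 0, 0, 0, 0, 0], [0, 0, 0, 0, 0, 0]]]}}

```text
t: 43.25
tool_pos: [0.3914, -0.3315, 0.3116]
orientation: [-2.642, -1.696, 0.001]
force: [0.4, 0.6, 0.0]
opening: 0.0931
gripper_force: 0.0
```

```bash
python3 chk.py w24; sed -i 's/-.1849,.109/-.1755,.107/;s/(.5547,-.2979,.107)/(.5565,-.291,.107)/' tri.py; python3 tri.py w22 w23; python3 tri.py w23 w24;  python3 tri.py w14 w15
```

```text
{'t': 43.25, 'q': [-0.803, -0.122, 1.529, -0.0, 1.737, -0.373], 'tool_pos': [0.391, -0.332, 0.312], 'orientation': [-2.642, -1.696, 0.001], 'force': [0.368, 0.583, 0.024], 'opening': 0.093}
yellow [ 337    0   78   46 1316] [378.2   4.9] [54.6 62.5] 56 [ 0.5308 -0.1785  0.058 ]
yellow [ 403   59   75   79 1727] [440.6  97.7] [54.2 62. ] 53 [ 0.5586 -0.2875  0.058 ]
dark [439  92  31  28 683] [453.9 105.7] [ 0.553  -0.2967  0.107 ]
capL [ 0.5287 -0.1744  0.1085] [0.0, 0.0] [526, 606]
capR [ 0.5563 -0.3004  0.0906] [1.5, 1.5] [328, 537]
dishL [ 0.5304 -0.1721  0.0564] [0.1, 0.1] [2537, 2998]
dishR [ 0.5618 -0.2916  0.0347] [0.6, 0.6] [1960, 2502]
capL [ 0.5246 -0.1724  0.0947] [0.7, 0.7] [474, 627]
capR [ 0.5548 -0.2933  0.0957] [0.6, 0.6] [3247, 3721]
dishL [ 0.5281 -0.1702  0.0411] [0.9, 0.9] [2364, 2889]
dishR [ 0.5573 -0.2885  0.0476] [1.2, 1.2] [2165, 2577]bash:  2810 Segmentation fault         python3 tri.py w23 w24
```

>>> {"op": "arm_command", "data": {"deltas": [[[0.6, 0.8, 0, 0, 0, 6.9], [0.6, 0.8, 0, 0, 0, 6.9], [0.6, 0.8, 0, 0, 0, 6.9], [0.6, 0.8, 0, 0, 0, 6.9], [0.6, 0.8, 0, 0, 0, 6.9], [0.6, 0.8, 0, 0, 0, 6.9], [0.6, 0.8, 0, 0, 0, 6.9], [0.6, 0.8, 0, 0, 0, 6.9], [0.6, 0.8, 0, 0, 0, 6.9], [0.6, 0.8, 0, 0, 0, 6.9], [0.6, 0.8, 0, 0, 0, 6.9], [0.6, 0.8, 0, 0, 0, 6.9]]]}}

```text
t: 44.3
tool_pos: [0.4643, -0.2342, 0.3111]
orientation: [-0.848, -3.024, 0.004]
force: [-0.2, 1.0, 0.9]
opening: 0.0931
gripper_force: 0.0
```

>>> {"op": "arm_command", "data": {"deltas": [[[0, 0, 0.5, 0, 0, 6.9], [0, 0, 0.5, 0, 0, 6.9], [0, 0, 0.5, 0, 0, 6.9], [0, 0, 0.5, 0, 0, 6.9], [0, 0, 0, -0.5, -5.8, 0], [0, 0, 0, -0.5, -5.8, 0], [0, 0, 0, -0.5, -5.8, 0], [0, 0, 0, -0.5, -5.8, 0], [0, 0, 0, -0.5, -5.8, 0], [0, 0, 0, 0, 0, 0], [0, 0, 0, 0, 0, 0]]]}}

```text
t: 45.22
tool_pos: [0.4621, -0.2354, 0.3305]
orientation: [0.1, 2.634, -0.037]
force: [-0.3, -1.2, 0.4]
opening: 0.0929
gripper_force: 0.0
```

```bash
python3 chk.py w25; cat > tri2.py <<'E'
from h import *
import sys
def feats(n):
    im=cv2.imread(f"pics/{n}.png"); c=ld(n); o={}
    m=cv2.inRange(cv2.cvtColor(im,cv2.COLOR_BGR2HSV),(22,150,90),(35,255,255)); N,l,q,ce=cv2.connectedComponentsWithStats(m)
    for nm,p in(("dishL",(.530,-.173,.058)),("dishR",(.5598,-.2878,.058))):
        u=proj(c,p); k=min(range(1,N),key=lambda k:np.linalg.norm(ce[k]-u)+(1e3 if q[k,4]<300 else 0))
        o[nm]=cv2.minAreaRect(np.argwhere(l==k)[:,::-1].astype(np.float32))[0]; print(n,nm,u.round(),q[k])
    d=(im.max(axis=2)<60).astype(np.uint8); N,l,q,ce=cv2.connectedComponentsWithStats(d)
    for nm,p in(("capL",(.5287,-.1746,.107)),("capR",(.554,-.2965,.107))):
        u=proj(c,p); k=min(range(1,N),key=lambda k:np.linalg.norm(ce[k]-u)+(1e3 if not 250<q[k,4]<1500 else 0))
        o[nm]=ce[k]; print(n,nm,u.round(),q[k],ce[k].round(1))
    return c,o
A=feats(sys.argv[1])
for s in sys.argv[2:]:
    B=feats(s)
    for k in A[1]: p,e=cross(A[0],A[1][k],B[0],B[1][k]); print(s,k,p.round(4),round(e,4))
print("cams",[ray(X[0],(320,240))[0].round(3) for X in(A,B)])
E
python3 tri2.py w25 w23 w22
```

```text
{'t': 45.217, 'q': [-0.831, -0.612, 1.96, 0.337, 1.414, -2.314], 'tool_pos': [0.462, -0.235, 0.331], 'orientation': [0.1, 2.634, -0.037], 'force': [-0.282, -1.172, 0.41], 'opening': 0.093}
yellow [ 346   96   61   61 1386] [376.3 126.4] [50.2 54.1] 76 [ 0.5281 -0.1741  0.058 ]
yellow [ 247  126   62   52 1176] [277.9 154.5] [48.4 51.2] 72 [ 0.5565 -0.2899  0.058 ]
dark [464 108  24  22 399] [476.1 117.9] [ 0.4986 -0.084   0.107 ]
dark [368 140  25  28 566] [380.  153.1] [ 0.5315 -0.1752  0.107 ]
dark [256 165  24  26 486] [267.1 177.5] [ 0.554  -0.2979  0.107 ]
w25 dishL [377. 128.] [ 346   96   61   61 1386]
w25 dishR [280. 157.] [ 247  126   62   52 1176]
w25 capL [381. 151.] [368 140  25  28 566] [380.  153.1]
w25 capR [268. 177.] [256 165  24  26 486] [267.1 177.5]
w23 dishL [309. 108.] [ 272   69   74   78 1962]
w23 dishR [375. 194.] [ 340  159   69   69 1524]
w23 capL [307. 108.] [294  94  27  29 606] [307.  107.7]
w23 capR [379. 211.] [366 198  27  27 537] [379.1 211.1]
w23 dishL [ 0.5308 -0.1726  0.0529] 0.0018
w23 dishR [ 0.5606 -0.2898  0.0511] 0.0025
w23 capL [ 0.5288 -0.1751  0.1112] 0.0012
w23 capR [ 0.5539 -0.2971  0.1069] 0.0016
w22 dishL [344. 190.] [ 309  154   70   70 1479]
w22 dishR [405. 266.] [ 372  233   65   53 1302]
w22 capL [347. 199.] [335 186  25  27 526] [347.  199.3]
w22 capR [412. 290.] [400 277  25  23 328] [413.3 286.2]
w22 dishL [ 0.5306 -0.1733  0.0532] 0.0005
w22 dishR [ 0.5604 -0.29    0.0504] 0.0027
w22 capL [ 0.529  -0.1749  0.1102] 0.0017
w22 capR [ 0.5578 -0.2977  0.0999] 0.0036
cams [array([ 0.302, -0.223,  0.462]), array([ 0.528, -0.098,  0.504])]
```

Both buffers stand in their dishes; heights hint at a slight tilt down on the right (≈1°), with the right buffer a few mm further out. I'll move it about 5 mm inward.

>>> {"op": "arm_command", "data": {"deltas": [[[0, 0, 0, 0.5, 5.8, 0], [0, 0, 0, 0.5, 5.8, 0], [0, 0, 0, 0.5, 5.8, 0], [0, 0, 0, 0.5, 5.8, 0], [0, 0, 0, 0.5, 5.8, 0], [0.6, -0.33, 0, 0, 0, -6.9], [0.6, -0.33, 0, 0, 0, -6.9], [0.6, -0.33, 0, 0, 0, -6.9], [0.6, -0.33, 0, 0, 0, -6.9], [0.6, -0.33, 0, 0, 0, -6.9], [0.6, -0.33, 0, 0, 0, -6.9], [0.6, -0.33, 0, 0, 0, -6.9]]], "gripper": 0.3}}

```text
t: 46.27
tool_pos: [0.5078, -0.2593, 0.3316]
orientation: [-1.396, -2.812, 0.007]
force: [-0.5, -0.1, -0.0]
opening: 0.0604
gripper_force: 0.0
```

>>> {"op": "arm_command", "data": {"deltas": [[[0.6, -0.33, 0, 0, 0, -6.9], [0.6, -0.33, 0, 0, 0, -6.9], [0.6, -0.33, 0, 0, 0, -6.9], [0.6, -0.33, 0, 0, 0, -6.9], [0.6, -0.33, 0, 0, 0, -6.9], [0.6, -0.33, 0, 0, 0, -6.9], [0.6, -0.33, 0, 0, 0, -6.9], [0.5, -0.33, 0, 0, 0, -6.9], [0, -0.2, 0, 0, 0, -6.9], [0, 0, 0, 0, 0, 0], [0, 0, 0, 0, 0, 0]]]}}

```text
t: 47.18
tool_pos: [0.5538, -0.2874, 0.3309]
orientation: [-2.638, -1.701, 0.004]
force: [0.1, 0.4, 0.2]
opening: 0.0606
gripper_force: 0.0
```

```bash
python3 - <<'E'
from h import *
D["R"]=(.557,-.2885); reld("R",-25)
E
```

```text
{'t': 47.183, 'q': [-0.56, 0.188, 1.177, -0.001, 1.78, -0.135], 'tool_pos': [0.554, -0.287, 0.331], 'orientation': [-2.638, -1.701, 0.004], 'force': [0.095, 0.401, 0.241], 'opening': 0.061}
to go cm [ 0.32 -0.11] z 0.3309120173490264 rot [-0.05 -0.22 -0.64] grip 0.0
```

>>> {"op": "arm_command", "data": {"deltas": [[[0.3, -0.1, -4, 0, -0.2, -0.6], [0, 0, -4, 0, 0, 0], [0, 0, -4, 0, 0, 0], [0, 0, -4, 0, 0, 0], [0, 0, -4, 0, 0, 0], [0, 0, -3, 0, 0, 0], [0, 0, -2, 0, 0, 0], [0, 0, -2, 0, 0, 0], [0, 0, -1, 0, 0, 0], [0, 0, 0, 0, 0, 0], [0, 0, 0, 0, 0, 0]]]}}

```text
t: 48.1
tool_pos: [0.5553, -0.2886, 0.0514]
orientation: [-2.65, -1.685, -0.002]
force: [-0.5, 0.4, 0.0]
opening: 0.0603
gripper_force: 0.0
```

>>> {"op": "arm_command", "data": {"deltas": [[[0, 0, 0, 0, 0, 0], [0, 0, 0, 0, 0, 0], [0, 0, 0, 0, 0, 0], [0, 0, 0, 0, 0, 0], [0, 0, 0, 0, 0, 0]]], "gripper": -1, "squeeze": 10}}

```text
t: 48.52
tool_pos: [0.5554, -0.2893, 0.0522]
orientation: [2.653, 1.682, 0.004]
force: [0.9, 0.4, 1.2]
opening: 0.0337
gripper_force: 10.0
```

>>> {"op": "arm_command", "data": {"deltas": [[[0, 0, 0.5, 0, 0, 0], [0, 0, 0.6, 0, 0, 0], [-0.1, 0.5, 0, 0, 0, 0], [0, 0, 0, 0, 0, 0], [0, 0, -0.4, 0, 0, 0], [0, 0, -0.3, 0, 0, 0], [0, 0, -0.2, 0, 0, 0], [0, 0, -0.15, 0, 0, 0], [0, 0, 0, 0, 0, 0], [0, 0, 0, 0, 0, 0], [0, 0, 0, 0, 0, 0]]]}}

```text
t: 49.43
tool_pos: [0.5538, -0.284, 0.0518]
orientation: [-2.653, -1.681, -0.002]
force: [0.5, -2.0, 1.7]
opening: 0.0335
gripper_force: 10.0
```

>>> {"op": "arm_command", "data": {"deltas": [[[0, 0, 0, 0, 0, 0], [0, 0, 0, 0, 0, 0], [0, 0, 0, 0, 0, 0], [0, 0, 0, 0, 0, 0], [0, 0, 0, 0, 0, 0]]], "gripper": 0.3}}

```text
t: 49.85
tool_pos: [0.5537, -0.2836, 0.0515]
orientation: [-2.652, -1.681, -0.002]
force: [-0.1, -0.8, 0.3]
opening: 0.0592
gripper_force: 0.0
```

>>> {"op": "arm_command", "data": {"deltas": [[[0, 0, 1, 0, 0, 0], [0, 0, 2, 0, 0, 0], [0, 0, 3, 0, 0, 0], [0, 0, 4, 0, 0, 0], [0, 0, 4, 0, 0, 0], [0, 0, 4, 0, 0, 0], [0, 0, 4, 0, 0, 0], [0, 0, 4, 0, 0, 0], [-3, 1.1, 0, 0, 0, 0], [-3, 1.1, 0, 0, 0, 0], [0, 0, 0, 0, 0, 0], [0, 0, 0, 0, 0, 0]]]}}

```text
t: 50.85
tool_pos: [0.4929, -0.2614, 0.3128]
orientation: [2.654, 1.681, 0.003]
force: [0.2, -0.5, 0.2]
opening: 0.0604
gripper_force: 0.0
```

```bash
python3 chk.py w26
```

```text
{'t': 50.85, 'q': [-0.581, -0.003, 1.413, 0.002, 1.731, -0.139], 'tool_pos': [0.493, -0.261, 0.313], 'orientation': [2.654, 1.681, 0.003], 'force': [0.241, -0.48, 0.164], 'opening': 0.06}
yellow [ 274   72   74   77 1915] [310.5 110. ] [56.  54.7] 51 [ 0.5313 -0.1723  0.058 ]
yellow [ 342  161   70   69 1431] [376.5 194.8] [49.6 51.2] 52 [ 0.5601 -0.2876  0.058 ]
dark [316   0  57  15 300] [342.    8.6] [ 0.5935 -0.1084  0.107 ]
dark [296  96  27  29 593] [308.7 110.1] [ 0.5291 -0.1738  0.107 ]
dark [365 196  26  26 525] [377.7 208.3] [ 0.5521 -0.2906  0.107 ]
```

The caps now sit evenly about the tray's middle (58.6 and 60.3 mm out), so the tray is balanced and the arm is clear. Let it settle, then hand in.

>>> {"op": "arm_command", "data": {"deltas": [[[-2, 0, 1, 0, 0, 0], [0, 0, 0, 0, 0, 0], [0, 0, 0, 0, 0, 0], [0, 0, 0, 0, 0, 0], [0, 0, 0, 0, 0, 0], [0, 0, 0, 0, 0, 0], [0, 0, 0, 0, 0, 0], [0, 0, 0, 0, 0, 0], [0, 0, 0, 0, 0, 0], [0, 0, 0, 0, 0, 0], [0, 0, 0, 0, 0, 0], [0, 0, 0, 0, 0, 0]]]}}

```text
t: 51.9
tool_pos: [0.4738, -0.2618, 0.3217]
orientation: [-2.653, -1.682, -0.002]
force: [-0.0, 0.2, -0.8]
opening: 0.0605
gripper_force: 0.0
```

```bash
python3 chk.py w27 | tail -4; python3 -c "
from h import *
print(ticket.close_job())"
```

```text
yellow [ 291   65   72   76 1853] [326.7 102.5] [55.6 54.2] 51 [ 0.5305 -0.1722  0.058 ]
yellow [ 357  153   68   68 1378] [390.8 186.2] [49.  50.9] 52 [ 0.5594 -0.2872  0.058 ]
dark [314  88  27  28 583] [326.7 101.4] [ 0.5284 -0.1735  0.107 ]
dark [380 186  27  26 517] [393.3 198.8] [ 0.5511 -0.2903  0.107 ]
the job is handed in; nothing more can be done
None
```

I handed the job in at about 52 s: all three caps were pressed to their stops left to right, the soft left and middle buffers stand in the yellow dishes, and the firm right one was left in its pocket; by wrist-camera estimate the tray rests about level (within roughly 0.01 rad), but the verdict was not shown.

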